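# Turn a sample tube cap-up into the glazing rack

## Robot

A 6-joint arm with a two-finger parallel gripper is mounted at the origin on the work surface. World frame = base frame: x ahead of the robot, y to its left, z up, the work surface at z = 0. Lengths are in mm, angles in rad, forces in N, time in s.
With the tool pointing down it reaches from about 350 to 875 mm from the base axis. Payload 4.2 kg.
Tool frame: the origin (TCP) lies where the fingers leave the gripper's body, on its centre line; the fingertips stand 73 mm ahead of it and the grasp point (between the pads) lies 54 mm ahead of it; z points along the fingers, y is the direction in which the jaws open and shut (so a half turn about z gives the same grasp; the last joint's range is limited). The gripper opens to 85 mm and grips with 20 to 120 N. Pads are 22 mm wide; open, the fingers measure 114 mm over their backs; the gripper's body (76 mm by 85 mm) begins 54 mm behind the grasp point. The pads swing forward as they close: fully open they stand 13 mm farther back than shut.
Start: joints at [-1.05, 0.385, 0.008, 0, -1.194, -0.259], TCP at [161.779, -603.678, 303.912] pointing down, gripper open.
Joint ranges: [-3.14, 3.14], [-1.21, 2.06], [-1.07, 1.41], [-3.16, 2.05], [-2.99, -0.16], [-3.1, 3.1]. Speed limits (rad/s): [2.79, 2.79, 3.14, 3.14, 3.14, 3.14].

## Interface

Orientations are given as a unit quaternion [x, y, z, w].
In Python, from bench import arm gives the robot as it stands.
- The arm moves only by the tool apply_moves, never from a script. Its argument "increments" is a list that holds one entry, the list of rows, each a list of 7 numbers: the shift along the tool's x, y, z scaled (see below), then the turn, a rotation vector about the tool's x, y, z scaled (see below), then the gripper's target within -1 to 1 (fully open at 1, half-way at 0, shut at -1). A call has 1 to 10 rows; each row is the pose to reach, as a shift and turn from the pose commanded when the call began, along the tool's axes at that moment; what a row does not reach only later rows make up. The controller multiplies each number of a shift by 100 mm and each number of a turn by 0.5 rad. A row lasts 1/10 s, in which the tool goes at most 50 mm and 8.59 degrees, less where a joint would pass 70% of its speed; a pose out of reach is approached as far as the arm can. A call with a number of a shift or a turn outside -1 to 1 is refused whole. A call with a gripper value outside its range is refused whole. The fingers move at their own pace and stop on an object; the grip force is fixed at half the most. Time passes only in rows, so rows that repeat a pose let the fingers close. It gives the time, the measured TCP pose, the force and the opening at its end, in the units of the state.
- arm.read_state(): the state, without advancing time (a new reading comes with each control period).
- arm.get_image(name): name is "side" or "top" or "wrist"; returns a dict with "img" (480x640x3 uint8, red, green, blue), "fx", "fy", "cx", "cy" (pixels), "pose" (4x4, takes a point from camera to world coordinates). Camera axes: x right, y up, looking along -z (the intrinsics and any distortion apply to the point x, -y, -z); pixel columns grow to the right and rows downward; lengths in mm; the calibration is good to about 2 mm. The wrist camera is an equidistant fisheye: a pixel r from the principal point sees the ray r / f radians off the axis. A picture is of the moment at which its call begins. There is no depth.
- arm.job_done(): hands the job in, once; it reports no verdict.
Trained networks look in a picture, given as the dict that the camera call returned (one of the last four; its "shot" number tells which), for a name from the list of things; names that differ only in an ending like _2 or _b are one class to them, and where a whole thing is asked for, a point or a joint stands for the part that bears it (a point fixed in the world has none). Each returns a list of dicts, best first, with "conf" (0 to 1); they miss things now and then, are a little off and sometimes report something else, mostly with a low value. They report only what shows in the picture. A call takes as long as a camera call. They do not tell look-alikes from the thing itself.
- arm.outline_of(label, picture): "pixels" (480x640 bool, what is visible of it) and "box" ([centre column, centre row, width, height] in pixels, round what is visible of it).
- arm.mark_of(label, picture): "at" ([column, row] in pixels: a listed point, or the origin of a listed thing).
The state is a dict: "clock": time; "joints": joint angles; "joint_vel": joint speeds; "joint_efforts": joint torques, N m; "position": TCP position; "ee_rot": TCP orientation; "contact_force": force on the tool from outside, world axes, zero at the start; "wrist_torque": the same for the moment, N m; "gripper_width": finger opening in mm.
Only numpy, scipy, OpenCV 4.12 (cv2) and the standard library are available. Lean on these libraries where they do the work, as an engineer would, in place of code of your own. Each camera call takes 0.05 s, during which the arm holds its last target.

## Task

The sample tube with the green band stands cap-down in the brown wooden storage rack. Take it out, lay it down in the V-notches of the wooden cradle and let go, then take it again and stand it cap-up, fully home, in the free hole marked by the green ring in the blue glazing rack, and let go. Leave the other tubes in their holes and do not disturb the other things on the table.

Things in the scene. Friction and masses are not known exactly. Their poses are not given: they have to be found in the camera images.
- green_tube: closed rigid sample tube, a plain cylinder 26 mm in diameter and 110 mm long, about 60 g: white, with a green ribbed cap (30 mm long, same diameter) at one end and a green band 12 to 26 mm from the other end (the plain foot). The origin is the centre of the cap's end face; +z runs along the tube from cap to foot, so +z is up at the start (cap-down) and must point down at the end. At the start the top of the tube is 118 mm above the table.
- green_tube_mid (a point): centre of the green tube, on its axis 55 mm from either end; axes as the tube's
- green_tube_foot (a point): centre of the green tube's plain foot face, 110 mm from the cap's end
- storage_rack: brown wooden rack block fixed to the table, 70 x 204 x 38 mm, origin at the centre of its underside, +z up, its y along the row of 3 holes, its x across the row and pointing roughly away from the robot. Holes at y = -68, 0, +68 mm, diameter 30 mm, 30 mm deep (floor 8 mm above the table), 3 mm chamfer. It holds the green tube and the yellow- and black-banded tubes, all cap-down, in any order. It may be on either side of the table.
- glazing_rack: blue rack block fixed to the table, the same shape, size, axes and holes as the storage rack. It holds the red and orange tubes cap-up; the third hole is free. It may be on either side of the table.
- green_ring: thin painted-on green ring, 37 mm across, fixed round the mouth of the free hole of the glazing rack, no obstacle; origin at the centre of the hole mouth, 38 mm above the table and 30 mm above the hole's floor
- cradle: light wooden cradle fixed to the table: base 75 x 130 mm, 10 mm thick, with two upright 90-degree V-notched yokes, each 10 mm thick, centred at y = -40 and +40 mm and about 50 mm wide across x; the 70 mm between the yokes is free down to the base for the fingers. Origin at the centre of the underside, +z up, y along the way the tube lies (either end may lie either way). The notches open upward.
- cradle_seat (a point): where the tube's centre comes to lie in the cradle: midway between the yokes, 55 mm above the table; axes as the cradle's
- yellow_tube: tube like the green one with yellow cap and band, cap-down in the storage rack; origin at its lower end, +z up
- black_tube: tube like the green one with black cap and band, cap-down in the storage rack; origin at its lower end, +z up
- red_tube: tube like the green one with red cap and band, cap-up in the glazing rack; origin at its lower end, +z up; its top is 118 mm above the table
- orange_tube: tube like the green one with orange cap and band, cap-up in the glazing rack; origin at its lower end, +z up; its top is 118 mm above the table
- glaze_jar: loose closed jar, 64 mm across, 85 mm tall, at the far middle of the table; origin under its centre
- bisque_cup: loose terracotta cup, 76 mm across, 75 mm tall, at the far middle of the table; origin under its centre
- modelling_tool: loose modelling spatula, 190 mm long, lying at the right of the table; bystander
- glaze_brush: loose brush with red handle, 200 mm long, lying at the left of the table; bystander
Mind the look-alikes: they are no part of the job. What is shaped like the green_tube but turquoise is not meant.

How it is judged:
By the outcome, as a careful person would: the job done as asked, in the order asked, and still so for the second after the job is handed in, with the robot touching nothing.
It also fails if it takes over 72 s, if anything falls off the work surface, if the arm or the gripper's body presses on something with over 40 N, if the wrist force passes 120 N, or if a joint passes its speed limit or range.

## Working session

There is one attempt and no reset: what is moved stays moved. The work goes in short steps, Python scripts to look and compute and a tool call to move; the robot and the scene stay as the last step left them, time stands still between calls to the robot, and variables do not carry over. Pictures are saved under pics/ and viewed, and the job is handed in when it is done.

Besides the shell and the picture viewer there is one more tool, called by a JSON object that holds its "method" and its "body", one argument or row to a line. apply_moves: Moves the arm, as the interface text tells. Shifts and turns lie within -1 to 1; 1 stands for 100 mm of shift or 0.5 rad of turn. Its arguments: {"type":"object","properties":{"increments":{"type":"array"}},"required":["increments"]}

```bash
ls; mkdir -p pics; python3 - <<'E'
from bench import arm
import cv2
s=arm.read_state()
for k,v in s.items(): print(k,v)
for n in("side","top","wrist"):
    p=arm.get_image(n); cv2.imwrite(f"pics/{n}0.png",p["img"][:,:,::-1]); print(n,p["fx"],p["fy"],p["cx"],p["cy"],p["pose"], [k for k in p])
E
```

```text
pics
clock 0.0
joints [-1.05043002e+00  3.85561725e-01  6.61776351e-03 -5.05664897e-04
 -1.19401311e+00 -2.58583755e-01]
joint_vel [ 3.53907746e-04  1.55357617e-03 -1.86601180e-03  4.78272026e-05
 -8.05421787e-04  1.18549055e-03]
joint_efforts [-7.39208663e-04 -3.92286873e+01  1.88404155e+01  4.18612540e+00
 -4.53675617e-03  1.03047111e-05]
position [ 161.65501442 -603.2848733   302.81415275]
ee_rot [-1.30425285e-01  9.91457524e-01  1.08869068e-03 -1.92823374e-04]
contact_force [ 0.05331325 -0.43517889 -0.40516958]
wrist_torque [ 0.01985588  0.00888558 -0.01376022]
gripper_width 85.0115371911218
side 558.4109715820293 558.4109715820293 318.7784694377245 239.54054438583356 [[-8.97744794e-01  2.64761353e-01 -3.52073444e-01  8.45883034e+01]
 [-4.40300311e-01 -5.64306696e-01  6.98350620e-01  9.44102324e+02]
 [-1.37811467e-02  7.81958681e-01  6.23177905e-01  9.35538228e+02]
 [ 0.00000000e+00  0.00000000e+00  0.00000000e+00  1.00000000e+00]] ['img', 'fx', 'fy', 'cx', 'cy', 'pose', 'shot']
top 475.190690481912 475.190690481912 321.1947640425667 248.88095270758635 [[ 5.88833033e-03  9.90193854e-01 -1.39575996e-01  3.59083921e+02]
 [-9.99973840e-01  5.24428452e-03 -4.98164446e-03  2.79821214e+00]
 [-4.20081749e-03  1.39601679e-01  9.90198831e-01  1.37876161e+03]
 [ 0.00000000e+00  0.00000000e+00  0.00000000e+00  1.00000000e+00]] ['img', 'fx', 'fy', 'cx', 'cy', 'pose', 'shot']
wrist 371.64829954431775 371.64829954431775 322.1888646506174 233.84399972542332 [[-2.60151606e-01 -9.18589908e-01 -2.97512561e-01  8.46325591e+01]
 [ 9.65565193e-01 -2.46780150e-01 -8.23614983e-02 -6.24660180e+02]
 [ 2.23624676e-03 -3.08694249e-01  9.51158693e-01  3.72878261e+02]
 [ 0.00000000e+00  0.00000000e+00  0.00000000e+00  1.00000000e+00]] ['img', 'fx', 'fy', 'cx', 'cy', 'pose', 'shot']
```

View pics/top0.png

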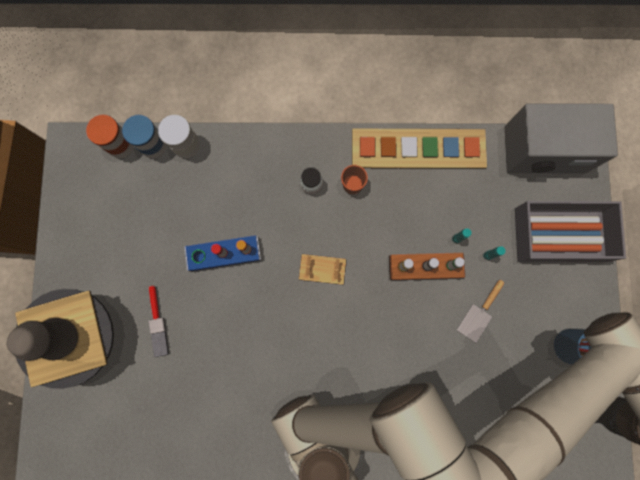

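View pics/side0.png

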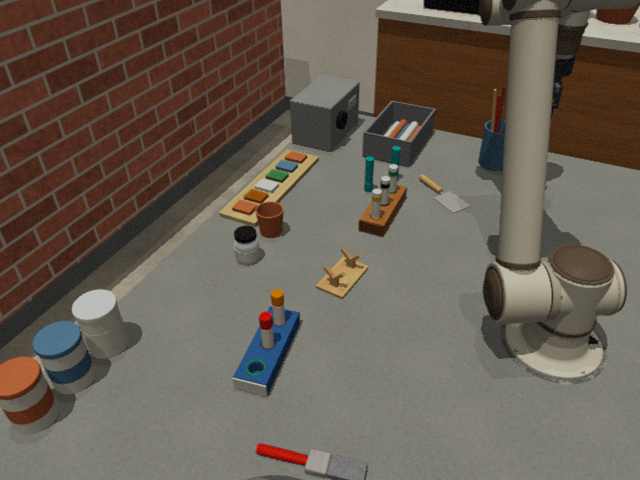

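View pics/wrist0.png

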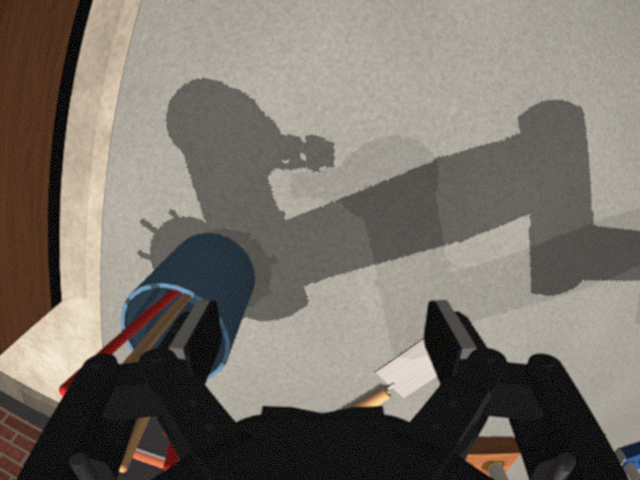

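```bash
cat > h.py <<'E'
import numpy as np, cv2
from scipy.spatial.transform import Rotation as R
from bench import arm
def ray(p,uv,fish=False):
    u,v=uv; P=np.array(p["pose"]); x=(u-p["cx"])/p["fx"]; y=(v-p["cy"])/p["fy"]
    if fish:
        r=np.hypot(x,y); d=np.array([x/r*np.sin(r),y/r*np.sin(r),np.cos(r)]) if r>1e-9 else np.array([0,0,1.])
    else: d=np.array([x,y,1.])
    d=np.array([d[0],-d[1],-d[2]]); d/=np.linalg.norm(d)
    return P[:3,3],P[:3,:3]@d
def atz(p,uv,z,fish=False):
    o,d=ray(p,uv,fish); return o+d*(z-o[2])/d[2]
def tri(rays):
    A=np.zeros((3,3));b=np.zeros(3)
    for o,d in rays:
        M=np.eye(3)-np.outer(d,d);A+=M;b+=M@o
    x=np.linalg.solve(A,b); return x,[round(float(np.linalg.norm((np.eye(3)-np.outer(d,d))@(x-o))),1) for o,d in rays]
def proj(p,X,fish=False):
    P=np.array(p["pose"]); c=P[:3,:3].T@(np.array(X)-P[:3,3]); c=np.array([c[0],-c[1],-c[2]])
    if fish:
        t=np.arctan2(np.hypot(c[0],c[1]),c[2]); k=t/np.hypot(c[0],c[1]); return p["cx"]+p["fx"]*c[0]*k,p["cy"]+p["fy"]*c[1]*k
    return p["cx"]+p["fx"]*c[0]/c[2],p["cy"]+p["fy"]*c[1]/c[2]
E
python3 - <<'E'
from h import *
np.set_printoptions(precision=1,suppress=True)
ps={n:arm.get_image(n) for n in("side","top")}
crop={"side":(350,140,90,100),"top":(380,235,100,55)}
for n,(x,y,w,h) in crop.items():
    cv2.imwrite(f"pics/{n}z.png",cv2.resize(ps[n]["img"][y:y+h,x:x+w,::-1],None,fx=6,fy=6,interpolation=cv2.INTER_CUBIC))
for l in["green_tube","green_tube_mid","green_tube_foot","storage_rack","glazing_rack","green_ring","cradle","cradle_seat","yellow_tube","black_tube","red_tube","orange_tube","glaze_jar","bisque_cup"]:
    rs={}
    for n,p in ps.items():
        m=arm.mark_of(l,p); print(l,n,[(np.array(a["at"]),round(a["conf"],2)) for a in m[:3]])
        if m: rs[n]=ray(p,m[0]["at"])
    if len(rs)==2: print("   ",*tri(rs.values()))
E
```

```text
green_tube side [(array([394.1, 198.6]), 0.67), (array([367.3, 192.5]), 0.59)]
green_tube top [(array([455.4, 240.7]), 0.72), (array([486.9, 252.6]), 0.68), (array([449.4, 264.8]), 0.6)]
    [ 545.4 -398.2  -21.3] [38.6, 38.6]
green_tube_mid side [(array([369.3, 172.8]), 0.88), (array([395.4, 162.9]), 0.59), (array([388.3, 180.9]), 0.54)]
green_tube_mid top [(array([460.5, 236.2]), 0.56), (array([455.7, 262.9]), 0.46), (array([491.9, 253.7]), 0.46)]
    [ 582.5 -381.2   62. ] [0.2, 0.2]
green_tube_foot side [(array([392.4, 165.6]), 0.72), (array([366.7, 156.4]), 0.69), (array([396.4, 147.5]), 0.61)]
green_tube_foot top [(array([468. , 230.1]), 0.7), (array([456.2, 264.3]), 0.64), (array([499.4, 253.1]), 0.58)]
    [ 558.9 -402.8   88.4] [37.1, 37.1]
storage_rack side [(array([381. , 215.2]), 0.71)]
storage_rack top [(array([423.4, 265.2]), 0.72), (array([307.1, 181.3]), 0.7), (array([448.9, 262.7]), 0.51)]
    [ 507.1 -290.5   -9.2] [0.9, 0.9]
glazing_rack side [(array([270. , 351.8]), 0.98), (array([393.9, 165.2]), 0.61)]
glazing_rack top [(array([225. , 254.3]), 0.77)]
    [535.6 2
[... 617 characters left out ...]
(array([383.8, 211.4]), 0.74)]
black_tube top [(array([402.7, 267.8]), 0.63), (array([426.4, 267.3]), 0.42)]
    [ 484.6 -220.7   57.7] [9.0, 9.0]
red_tube side [(array([271. , 346.6]), 0.94)]
red_tube top [(array([223.8, 252.7]), 0.69)]
    [535.5 289.6  20.4] [2.6, 2.6]
orange_tube side [(array([279.6, 328.3]), 0.69)]
orange_tube top [(array([456. , 262.4]), 0.74), (array([247.1, 251.7]), 0.59)]
    [ 748.9 -450.  -691.1] [199.5, 199.5]
glaze_jar side [(array([246.4, 257. ]), 0.72)]
glaze_jar top [(array([309.8, 182. ]), 0.74)]
    [751.8  43.9   3. ] [2.6, 2.6]
bisque_cup side [(array([272.8, 230.7]), 0.58)]
bisque_cup top [(array([354. , 184.7]), 0.81)]
    [747.1 -87.6  -1.9] [1.0, 1.0]
```

View pics/sidez.png

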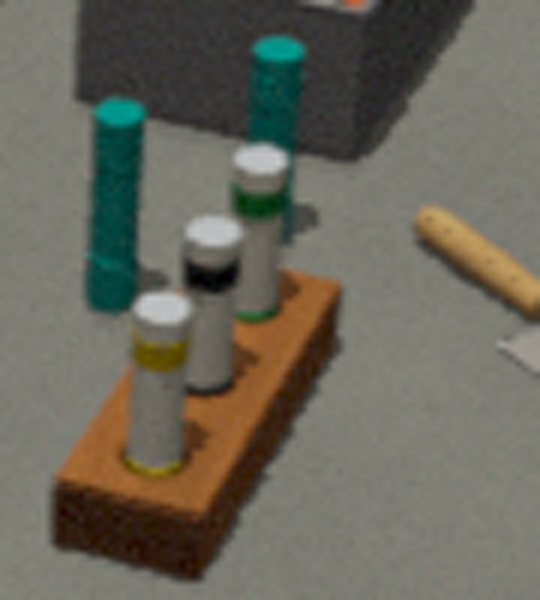

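View pics/topz.png

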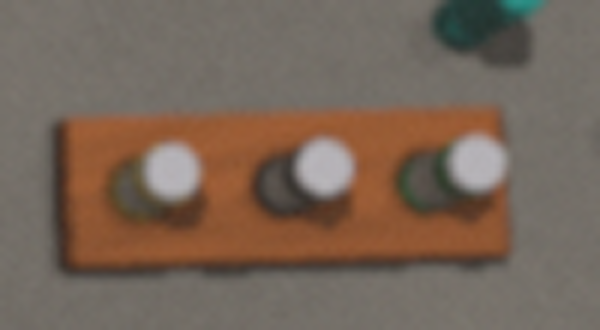

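```bash
python3 - <<'E'
from h import *
np.set_printoptions(precision=1,suppress=True)
ps={n:arm.get_image(n) for n in("side","top")}
T={"yellow":((408.8,263.7),(377.2,191.3)),"black":((433.8,263.2),(385.7,178.5)),"green":((459.3,262.3),(393.3,166.3))}
for k,(a,b) in T.items():
    print(k,*tri([ray(ps["top"],a),ray(ps["side"],b)]),atz(ps["top"],a,118),atz(ps["side"],b,118))
crop={"side":(225,280,100,115),"top":(175,225,100,55)}
for n,(x,y,w,h) in crop.items():
    cv2.imwrite(f"pics/{n}g.png",cv2.resize(ps[n]["img"][y:y+h,x:x+w,::-1],None,fx=5,fy=5,interpolation=cv2.INTER_CUBIC))
crop={"side":(305,235,80,75),"top":(285,245,75,50)}
for n,(x,y,w,h) in crop.items():
    cv2.imwrite(f"pics/{n}c.png",cv2.resize(ps[n]["img"][y:y+h,x:x+w,::-1],None,fx=8,fy=8,interpolation=cv2.INTER_CUBIC))
E
```

```text
yellow [ 498.7 -225.2  114.3] [0.2, 0.2] [ 498.1 -224.6  118. ] [ 497.  -219.9  118. ]
black [ 500.2 -291.8  115.5] [0.1, 0.1] [ 499.8 -291.2  118. ] [ 499.  -287.9  118. ]
green [ 503.1 -359.7  116. ] [0.3, 0.3] [ 502.6 -359.2  118. ] [ 502.4 -356.4  118. ]
```

View pics/sideg.png

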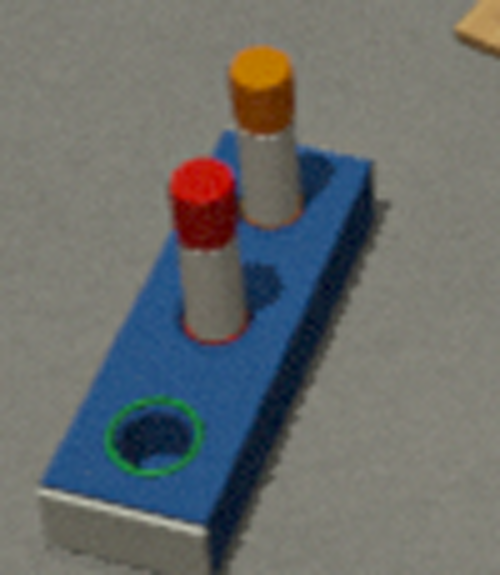

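View pics/topg.png

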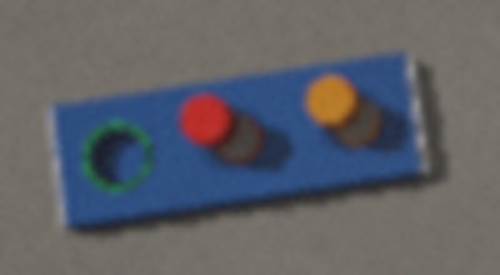

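View pics/sidec.png

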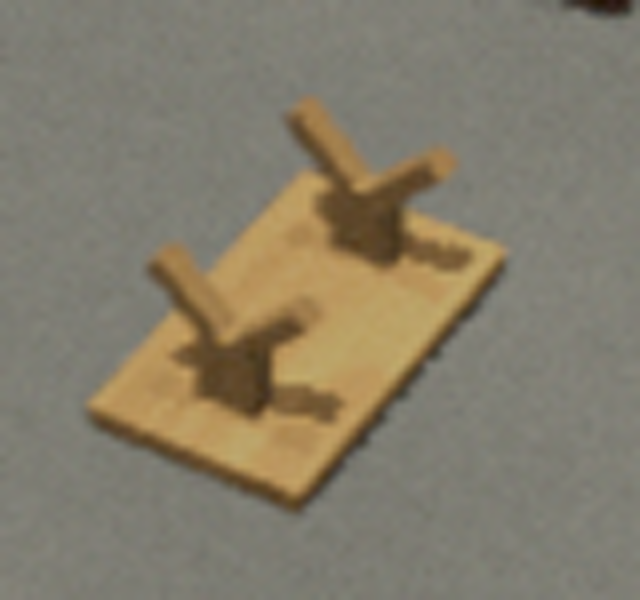

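View pics/topc.png

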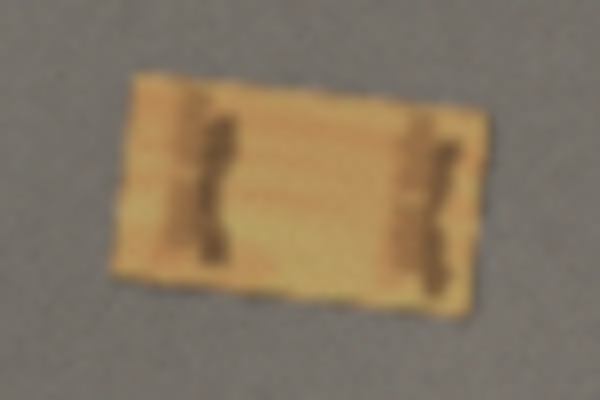

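```bash
python3 - <<'E'
from h import *
from scipy.optimize import least_squares
np.set_printoptions(precision=1,suppress=True)
ps={n:arm.get_image(n) for n in("side","top")}
T={"ring":((198.6,256.2),(255.8,367.2),38),"red":((216,248.8),(265.6,316.4),118),"orange":((241.2,245),(277.4,293.6),118)}
for k,(a,b,z) in T.items():
    print(k,*tri([ray(ps["top"],a),ray(ps["side"],b)]),atz(ps["top"],a,z),atz(ps["side"],b,z))
ct=np.array([(135,73),(490,107),(470,317),(110,275)])/8+(285,245)
cs=np.array([(305,170),(505,247),(297,498),(90,405)])/8+(305,235)
for a in ct: print("top",atz(ps["top"],a,10))
for a in cs: print("side",atz(ps["side"],a,10))
def fit(obj,obs,z0=None):
    def f(v):
        c,s=np.cos(v[2]),np.sin(v[2]); r=[]
        for n,i,uv in obs:
            X=obj[i]; r+=list(np.subtract(proj(ps[n],[v[0]+c*X[0]-s*X[1],v[1]+s*X[0]+c*X[1],X[2]]),uv))
        return r
    r=least_squares(f,z0); return r.x, np.abs(r.fun).max(), r.fun
co=[(37.5,65,10),(37.5,-65,10),(-37.5,-65,10),(-37.5,65,10)]
# side: TL=far x? identify: left corner in side
ob=[("top",i,ct[i]) for i in range(4)]
v,m,_=fit(co,ob,[490,0,0]); print("cradle top",v[:2],v[2],m)
print([proj(ps["side"],[v[0]+np.cos(v[2])*X[0]-np.sin(v[2])*X[1],v[1]+np.sin(v[2])*X[0]+np.cos(v[2])*X[1],X[2]]) for X in co]); print(cs)
ob+= [("side",0,cs[3]),("side",1,cs[0]),("side",2,cs[1]),("side",3,cs[2])]
v,m,_=fit(co,ob,[490,0,0]); print("cradle both",v[:2],v[2],m)
ro=[(0,68,118),(0,0,118),(0,-68,118),(0,68,38)]
st=[("top",0,(408.8,263.7)),("top",1,(433.8,263.2)),("top",2,(459.3,262.3)),("side",0,(377.2,191.3)),("side",1,(385.7,178.5)),("side",2,(393.3,166.3))]
print("storage",*fit(ro,st,[500,-290,0])); print("storage top",*fit(ro,st[:3],[500,-290,0]))
gl=[("top",3,(198.6,256.2)),("top",1,(216,248.8)),("top",2,(241.2,245)),("side",3,(255.8,367.2)),("side",1,(265.6,316.4)),("side",2,(277.4,293.6))]
print("glaz",*fit(ro,gl,[500,290,0])); print("glaz top",*fit(ro,gl[:3],[500,290,0]))
E
```

```text
ring [526.  359.3  35.1] [0.5, 0.5] [525.2 358.4  38. ] [525.1 361.3  38. ]
red [536.2 292.3 113.9] [0.1, 0.1] [535.5 291.3 118. ] [534.1 295.5 118. ]
orange [547.  224.7 114.1] [0.2, 0.2] [546.2 223.9 118. ] [544.9 228.2 118. ]
top [536.3  65.7  10. ]
top [524.6 -63.1  10. ]
top [448.5 -55.8  10. ]
top [462.9  73.9  10. ]
side [520.8 -57.9  10. ]
side [448.8 -50.5  10. ]
side [461.8  79.2  10. ]
side [534.5  69.5  10. ]
cradle top [493.1   5.2] -0.10140436107715682 0.2733857420849972
[(np.float64(315.98741563446333), np.float64(284.4270892813566)), (np.float64(342.9120364161477), np.float64(254.70101287231202)), (np.float64(368.77872687713307), np.float64(264.60760498085847)), (np.float64(342.89104270520113), np.float64(295.6901323536028))]
[[343.1 256.2]
 [368.1 265.9]
 [342.1 297.2]
 [316.2 285.6]]
cradle both [492.6   7.1] -0.10423521961260442 1.0611373193333407
storage [ 500.2 -290.8    0. ] 0.6439894616339075 [-0.6  0.2 -0.1 -0.1 -0.1  0.   0.2 -0.6 -0.  -0.6  0.2 -0.4]
storage top [ 500.2 -291.7    0. ] 0.33584014878749713 [-0.3  0.1  0.2 -0.1  0.2  0.1]
glaz [535.4 293.2   0.2] 0.9624538363683541 [-0.7  0.  -0.7  0.  -0.8  0.2  0.2 -0.3  0.  -1.   0.2 -0.8]
glaz top [535.6 291.2   0.2] 0.03885937827072894 [-0.  0.  0. -0. -0.  0.]
```

```bash
cat > t.py <<'E'
# commanded-pose tracking
import json,sys
from h import *
F="cmd.json"
def load():
    d=json.load(open(F)); return np.array(d["p"]),R.from_quat(d["q"])
def save(p,r): json.dump({"p":list(p),"q":list(r.as_quat())},open(F,"w"))
def sent(*row):
    p,r=load(); p2=p+r.apply(np.array(row[:3])*100); r2=r*R.from_rotvec(np.array(row[3:6])*.5); save(p2,r2)
    s=arm.read_state(); m=R.from_quat(s["ee_rot"])
    e=(r2.inv()*m).magnitude()*57.3
    d=json.load(open("data.json")) if __import__("os").path.exists("data.json") else []
    d.append([list(map(float,s["joints"])),list(map(float,s["position"])),list(map(float,s["ee_rot"]))]); json.dump(d,open("data.json","w"))
    np.set_printoptions(precision=2,suppress=True)
    print("t",round(s["clock"],2),"q",np.array(s["joints"]),"pos",np.array(s["position"]),"err",np.array(s["position"])-p2,"rot",round(e,2),"F",np.array(s["contact_force"]),"w",round(s["gripper_width"],1))
def tool(heading,alpha):
    """heading rad, alpha below horizontal rad; tool x = up/back side (camera up)"""
    h=np.array([np.cos(heading),np.sin(heading),0]);k=np.array([0,0,1.])
    z=np.cos(alpha)*h-np.sin(alpha)*k; x=np.cos(alpha)*k*1+np.sin(alpha)*(h) ; x=-( -x) 
    x=np.cos(alpha)*k+np.sin(alpha)*h
    # at alpha=90: x=h ; camera side should be -h -> see flip
    return R.from_matrix(np.column_stack([x,np.cross(z,x),z]))
def go(grasp,r2,G=54):
    """rows needed to bring grasp point (G ahead of TCP) to grasp with orient r2"""
    p,r=load(); p2=np.array(grasp)-r2.apply([0,0,G])
    sh=r.inv().apply(p2-p)/100; tu=(r.inv()*r2).as_rotvec()/.5
    print("TCP goal",p2,"row",np.round(sh,3),np.round(tu,3),"frac",round(max(1,np.abs(np.r_[sh,tu]).max()),2))
    return sh,tu
E
python3 - <<'E'
from t import *
save([161.779,-603.678,303.912],R.from_quat([-.130425,.991458,0,0])); sent(0,0,0,0,0,0,0)
p,r=load(); print(r.as_matrix())
E
```

```text
t 1.85 q [-1.05  0.38  0.01 -0.   -1.19 -0.26] pos [ 161.79 -603.68  303.9 ] err [ 0.01 -0.   -0.02] rot 0.01 F [ 0.12 -0.89 -0.45] w 85.5
[[-0.97 -0.26  0.  ]
 [-0.26  0.97  0.  ]
 [-0.    0.   -1.  ]]
```

{"method": "apply_moves", "body": {
  "increments": [
    [[-0.5,0.5,-0.5,0,-0.8,0,0.2],[-0.5,0.5,-0.5,0,-0.8,0,0.2],[-0.5,0.5,-0.5,0,-0.8,0,0.2],[-0.5,0.5,-0.5,0,-0.8,0,0.2],[-0.5,0.5,-0.5,0,-0.8,0,0.2]]
  ]
}}

```text
clock: 2.35
position: [196.5, -542.6, 353.4]
ee_rot: [-0.127, 0.972, 0.026, 0.196]
contact_force: [-0.3, 0.6, -0.1]
gripper_width: 51.3
```

```bash
python3 - <<'E'
from t import *
sent(-.5,.5,-.5,0,-.8,0); p,r=load(); print(r.as_matrix())
E
```

```text
t 2.35 q [-1.12  0.28  0.09 -0.4  -1.32 -0.1 ] pos [ 196.47 -542.6   353.42] err [-0.67 -0.15 -0.49] rot 0.15 F [-0.32  0.63 -0.12] w 51.3
[[-0.89 -0.26  0.38]
 [-0.24  0.97  0.1 ]
 [-0.39  0.   -0.92]]
```

{"method": "apply_moves", "body": {
  "increments": [
    [[-0.8,0.3,0,0,-0.8,0,0.2],[-0.8,0.3,0,0,-0.8,0,0.2],[-0.8,0.3,0,0,-0.8,0,0.2],[-0.8,0.3,0,0,-0.8,0,0.2],[-0.8,0.3,0,0,-0.8,0,0.2]]
  ]
}}

```text
clock: 2.85
position: [260.1, -494.7, 383.5]
ee_rot: [-0.12, 0.914, 0.052, 0.384]
contact_force: [0.2, -0.7, -0.1]
gripper_width: 51.3
```

```bash
python3 - <<'E'
from t import *
sent(-.8,.3,0,0,-.8,0); p,r=load(); print(r.as_matrix())
E
```

```text
t 2.85 q [-1.17  0.24  0.11 -0.8  -1.39 -0.  ] pos [ 260.06 -494.68  383.53] err [-0.51 -0.27 -1.54] rot 0.29 F [ 0.24 -0.67 -0.09] w 51.3
[[-0.67 -0.26  0.69]
 [-0.18  0.97  0.19]
 [-0.72  0.   -0.7 ]]
```

```bash
python3 - <<'E'
from t import *
import itertools
D=json.load(open("data.json"))
rx=lambda a:R.from_rotvec([a,0,0]);ry=lambda a:R.from_rotvec([0,a,0]);rz=lambda a:R.from_rotvec([0,0,a])
best=[]
for ax in itertools.product([1,-1],repeat=5):
  for l4,l5,l6 in itertools.product("xyz",repeat=3):
    f={"x":rx,"y":ry,"z":rz}
    # forearm axes unknown: frame fixed at world zero config with arm dir along X or rotated (handled by axis letters)
    Q=[]
    for q,p,o in D:
        A=rz(q[0])*ry(ax[0]*q[1])*ry(ax[1]*q[2])*f[l4](ax[2]*q[3])*f[l5](ax[3]*q[4])*f[l6](ax[4]*q[5])
        Q.append(A.inv()*R.from_quat(o))
    e=max((Q[0].inv()*x).magnitude() for x in Q); best.append((e,ax,l4,l5,l6,Q[0].as_matrix().round(3).tolist()))
    Q=[]
    for q,p,o in D:
        A=rz(q[0])*rx(ax[0]*q[1])*rx(ax[1]*q[2])*f[l4](ax[2]*q[3])*f[l5](ax[3]*q[4])*f[l6](ax[4]*q[5])
        Q.append(A.inv()*R.from_quat(o))
    e=max((Q[0].inv()*x).magnitude() for x in Q); best.append((e,"x",ax,l4,l5,l6,Q[0].as_matrix().round(3).tolist()))
best.sort(key=lambda b:b[0])
for b in best[:6]: print(b)
for d in D: print(np.array(d[0]))
E
```

```text
(3.0404709722440583e-16, (1, -1, -1, -1, -1), 'x', 'y', 'x', [[0.0, 0.0, 1.0], [-1.0, 0.0, 0.0], [-0.0, -1.0, 0.0]])
(0.033141424745571635, 'x', (1, -1, -1, -1, -1), 'x', 'z', 'y', [[-0.99, -0.106, -0.093], [-0.093, 0.986, -0.135], [0.106, -0.125, -0.986]])
(0.08819667127862138, 'x', (-1, 1, -1, 1, 1), 'x', 'y', 'z', [[-0.181, -0.32, -0.93], [-0.978, 0.161, 0.135], [0.107, 0.934, -0.342]])
(0.0979664978415424, (-1, 1, -1, 1, -1), 'x', 'y', 'y', [[-0.065, -0.247, -0.967], [-0.967, 0.256, 0.0], [0.247, 0.935, -0.256]])
(0.12379200649659677, 'x', (-1, -1, -1, -1, -1), 'x', 'z', 'x', [[-0.925, -0.136, 0.356], [-0.182, 0.978, -0.1], [-0.334, -0.158, -0.929]])
(0.12760704882148377, 'x', (1, 1, -1, 1, 1), 'x', 'z', 'z', [[0.857, -0.349, 0.38], [-0.359, -0.932, -0.045], [0.37, -0.098, -0.924]])
[-1.05038979e+00  3.84723286e-01  7.89721131e-03 -4.65147848e-06
 -1.19399092e+00 -2.58600115e-01]
[-1.11681909  0.27869588  0.08503781 -0.40350959 -1.31853248 -0.10304844]
[-1.17390359  0.23608477  0.10618629 -0.80465528 -1.38529899 -0.00334069]
```

```bash
cat > kin.py <<'E'
from t import *
rx=lambda a:R.from_rotvec([a,0,0]);ry=lambda a:R.from_rotvec([0,a,0]);rz=lambda a:R.from_rotvec([0,0,a])
M=R.from_matrix([[0,0,1],[-1,0,0],[0,-1,0]])
def chain(q):
    c=[rz(q[0])];c.append(c[-1]*ry(q[1]));c.append(c[-1]*ry(-q[2]));c.append(c[-1]*rx(-q[3]));c.append(c[-1]*ry(-q[4]));c.append(c[-1]*rx(-q[5]));return c
def row(q):
    c=[x.as_matrix() for x in chain(q)]; z=np.array([0,0,1.])
    return np.column_stack([z,c[0][:,0],c[0][:,1],c[1][:,0],c[1][:,2],c[2][:,0],c[2][:,2],c[4][:,0]])
def fitk():
    D=json.load(open("data.json")); A=np.vstack([row(d[0]) for d in D]);b=np.hstack([d[1] for d in D])
    # weak prior: l1x,l1y,l2x,l3z small
    w=1e-3; P=np.diag([0,1,1,1,0,0,1,0])*w
    x=np.linalg.lstsq(np.vstack([A,P]),np.r_[b,np.zeros(8)],rcond=None)[0]; return x,A@x-b,np.linalg.svd(A)[1]
E
python3 - <<'E'
from kin import *
x,r,s=fitk(); np.set_printoptions(precision=2,suppress=True); print(x,r,s)
E
```

```text
[  749.35  3137.24  -163.64 -5712.87 -3038.72  3437.7   1919.59   292.5 ] [-3.25 -2.06  0.35  7.79  4.44 -1.46 -4.56 -2.34  1.11] [3.39 3.   1.82 0.46 0.13 0.12 0.   0.  ]
```

```bash
cat >> kin.py <<'E'
def wrist(q1,a,Rt):
    W=(rz(q1)*ry(a)).inv()*Rt*M.inv()  # = Rx(-q4)Ry(-q5)Rx(-q6)
    w=W.as_matrix(); # W = Rx(A)Ry(B)Rx(C), A=-q4,B=-q5>0,C=-q6
    B=np.arccos(np.clip(w[0,0],-1,1)); A=np.arctan2(w[1,0],-w[2,0]); C=np.arctan2(w[0,1],w[0,2])
    return -A,-B,-C
E
python3 - <<'E'
from kin import *
D=json.load(open("data.json"))
for d in D: print(np.round(wrist(d[0][0],d[0][1]-d[0][2],R.from_quat(d[2])),3))
deg=np.pi/180
# rough: wrist center 190 behind TCP (tool z), 54 grasp
def show(name,g,psi,al,Ltot=244):
    r=tool(psi*deg,al*deg); w=np.array(g)-r.apply([0,0,Ltot]); rr=np.hypot(w[0],w[1]); q1=np.arctan2(w[1],w[0])+np.arcsin(160/rr)
    for a in (30,50): print(name,psi,al,"w",w.round(),"q1",round(q1/deg),"a",a,np.round(wrist(q1,a*deg,r),2))
for psi in (-60,-30,0,30,60): show("pick",(502,-359,73),psi,30)
for psi in (-60,-30,0,30,60): show("place",(525,360,73),psi,30)
for psi in (84-180,84): show("cradle",(493,6,56),psi,120)
E
```

```text
[-0.    -1.194 -0.259]
[-0.404 -1.319 -0.103]
[-0.805 -1.385 -0.003]
pick -60 30 w [ 396. -176.  195.] q1 -2 a 30 [ 1.3  -0.86 -0.27]
pick -60 30 w [ 396. -176.  195.] q1 -2 a 50 [ 1.62 -0.82 -0.74]
pick -30 30 w [ 319. -253.  195.] q1 -15 a 30 [ 1.51 -0.22 -0.06]
pick -30 30 w [ 319. -253.  195.] q1 -15 a 50 [ 2.54 -0.4  -1.14]
pick 0 30 w [ 291. -359.  195.] q1 -31 a 30 [-1.43 -0.46 -3.01]
pick 0 30 w [ 291. -359.  195.] q1 -31 a 50 [-2.08 -0.53 -2.27]
pick 30 30 w [ 319. -465.  195.] q1 -39 a 30 [-1.24 -1.03 -2.81]
pick 30 30 w [ 319. -465.  195.] q1 -39 a 50 [-1.47 -0.95 -2.4 ]
pick 60 30 w [ 396. -542.  195.] q1 -40 a 30 [-1.03 -1.45 -2.6 ]
pick 60 30 w [ 396. -542.  195.] q1 -40 a 50 [-1.1  -1.28 -2.29]
place -60 30 w [419. 543. 195.] q1 66 a 30 [ 0.8  -1.76 -0.77]
place -60 30 w [419. 543. 195.] q1 66 a 50 [ 0.78 -1.51 -1.02]
place -30 30 w [342. 466. 195.] q1 70 a 30 [ 1.04 -1.45 -0.54]
place -30 30 w [342. 466. 195.] q1 70 a 50 [ 1.1  -1.28 -0.85]
place 0 30 w [314. 360. 195.] q1 69 a 30 [ 1.24 -1.02 -0.33]
place 0 30 w [314. 360. 195.] q1 69 a 50 [ 1.47 -0.94 -0.74]
place 30 30 w [342. 254. 195.] q1 59 a 30 [ 1.44 -0.43 -0.13]
place 30 30 w [342. 254. 195.] q1 59 a 50 [ 2.13 -0.51 -0.89]
place 60 30 w [419. 177. 195.] q1 43 a 30 [-1.5  -0.25 -3.07]
place 60 30 w [419. 177. 195.] q1 43 a 50 [-2.48 -0.41 -2.05]
cradle -96 120 w [ 480. -115.  267.] q1 5 a 30 [-0.61 -1.03  0.12]
cradle -96 120 w [ 480. -115.  267.] q1 5 a 50 [-0.79 -0.76  0.41]
cradle 84 120 w [506. 127. 267.] q1 32 a 30 [ 0.41 -1.4   2.34]
cradle 84 120 w [506. 127. 267.] q1 32 a 50 [ 0.46 -1.09  2.18]
```

```bash
cat >> t.py <<'E'
def plan(keys,dec=2,maxturn=.48,maxsh=98,start=None,show=True):
    """keys: list of (tcp pos, Rotation) world; prints rows per call"""
    p,r=start or load(); out=[]
    for P,Q in keys:
        P=np.array(P,float)
        while True:
            rv=(r.inv()*Q).as_rotvec(); sh=r.inv().apply(P-p)
            n=max(1,int(np.ceil(max(np.abs(rv).max()/maxturn,np.abs(sh).max()/maxsh)-1e-6)))
            # linear world translation, constant-axis rotation
            row=np.round(np.r_[sh/n/100,rv/n/.5],dec)+0.
            need=max(np.linalg.norm(row[:3])*100/50,np.linalg.norm(row[3:])*.5/.14993)
            out.append((row.tolist(),int(np.ceil(need*1.25))+1)); 
            p=p+r.apply(row[:3]*100); r=r*R.from_rotvec(row[3:]*.5)
            if n==1: break
    if show:
        for o in out: print(o)
    return out,(p,r)
def gtcp(g,r,G=54): return np.array(g)-r.apply([0,0,G])
deg=np.pi/180
E
python3 - <<'E'
from kin import *
p,r=load()
r1=r*rz(1.2); r2=r*rz(2.4); rf=tool(30*deg,30*deg)
print((r2.inv()*rf).as_rotvec())
g=np.array([502.5,-359,75.]); pre=gtcp(g-100*rf.apply([0,0,1]),rf); print(pre)
hi=pre+[0,0,150]
plan([((p+hi)/2,r1),(hi,r2),(hi,rf),(pre,rf)])
E
```

```text
[0.10763886 0.30899568 0.57671282]
[ 387.         -425.68395609  152.        ]
([-0.06, 0.06, 0.26, 0.0, 0.0, 0.8], 5)
([-0.04, 0.08, 0.27, 0.0, 0.0, 0.8], 5)
([-0.01, 0.08, 0.26, 0.0, 0.0, 0.8], 5)
([0.03, 0.08, 0.26, 0.0, 0.0, 0.8], 5)
([0.06, 0.06, 0.27, 0.0, 0.0, 0.8], 5)
([0.08, 0.03, 0.26, 0.0, 0.0, 0.8], 5)
([0.0, 0.0, 0.0, 0.11, 0.31, 0.58], 4)
([0.0, 0.01, 0.0, 0.11, 0.31, 0.57], 4)
([-0.65, 0.0, 0.38, 0.0, 0.0, 0.0], 3)
([-0.65, 0.0, 0.37, 0.0, 0.0, 0.0], 3)
```

{"method": "apply_moves", "body": {
  "increments": [
    [[-0.06,0.06,0.26,0,0,0.8,0.2],[-0.06,0.06,0.26,0,0,0.8,0.2],[-0.06,0.06,0.26,0,0,0.8,0.2],[-0.06,0.06,0.26,0,0,0.8,0.2]]
  ]
}}

```text
clock: 3.25
position: [281.4, -482.5, 370.5]
ee_rot: [0.063, 0.919, 0.127, 0.367]
contact_force: [-0.1, 0.4, 1.2]
gripper_width: 51.6
```

```bash
python3 -c "
from kin import *
sent(-.06,.06,.26,0,0,.8)"
```

```text
t 3.25 q [-1.13  0.23  0.07 -0.81 -1.33 -0.41] pos [ 281.4  -482.54  370.47] err [ 0.33  0.17 -0.79] rot 0.2 F [-0.14  0.38  1.18] w 51.6
```

{"method": "apply_moves", "body": {
  "increments": [
    [[-0.04,0.08,0.27,0,0,0.8,0.2],[-0.04,0.08,0.27,0,0,0.8,0.2],[-0.04,0.08,0.27,0,0,0.8,0.2],[-0.04,0.08,0.27,0,0,0.8,0.2]]
  ]
}}

```text
clock: 3.65
position: [303.0, -470.8, 356.9]
ee_rot: [0.244, 0.889, 0.197, 0.335]
contact_force: [0.3, 0.1, 0.0]
gripper_width: 51.4
```

```bash
python3 -c "
from kin import *
sent(-.04,.08,.27,0,0,.8)"
```

```text
t 3.65 q [-1.08  0.23  0.04 -0.82 -1.28 -0.81] pos [ 303.02 -470.78  356.88] err [ 0.17  0.09 -0.45] rot 0.19 F [0.26 0.13 0.02] w 51.4
```

{"method": "apply_moves", "body": {
  "increments": [
    [[-0.01,0.08,0.26,0,0,0.8,0.2],[-0.01,0.08,0.26,0,0,0.8,0.2],[-0.01,0.08,0.26,0,0,0.8,0.2],[-0.01,0.08,0.26,0,0,0.8,0.2]]
  ]
}}

```text
clock: 4.05
position: [324.0, -460.2, 343.6]
ee_rot: [0.415, 0.823, 0.259, 0.29]
contact_force: [-0.2, -0.9, 1.0]
gripper_width: 51.7
```

```bash
python3 -c "
from kin import *
sent(-.01,.08,.26,0,0,.8)
x,r,s=fitk(); print(x,r.round(1),s)"
```

```text
t 4.05 q [-1.04  0.24  0.01 -0.83 -1.22 -1.22] pos [ 324.   -460.21  343.63] err [ 0.05 -0.02 -0.19] rot 0.23 F [-0.2  -0.94  1.  ] w 51.7
[ -101.46   959.81  -161.75 -1225.83   657.14   629.92  -140.77   295.89] [ -1.7  -0.9   5.2  11.4   4.4 -18.   -1.    0.3  12.5  -2.2   0.3   3.4
  -3.   -1.   -1.6  -3.1  -3.5  -1.5] [4.72 4.24 2.7  0.59 0.14 0.13 0.04 0.04]
```

```bash
python3 - <<'E'
from kin import *
D=json.load(open("data.json"))
for d in D: print(np.round(np.array(wrist(d[0][0],d[0][1]-d[0][2],R.from_quat(d[2])))-d[0][3:],4), ((chain(d[0])[5]*M).inv()*R.from_quat(d[2])).magnitude())
def rows(q):
    c=[x.as_matrix() for x in chain(q)]; z=np.array([0,0,1.])
    return np.column_stack([z,c[0][:,0],c[0][:,1],c[1][:,0],c[1][:,2],c[2][:,0],c[2][:,2],c[3][:,1],c[3][:,2],c[4][:,0],c[4][:,2]])
A=np.vstack([rows(d[0]) for d in D]);b=np.hstack([d[1] for d in D])
for w in (1e-4,1e-3,3e-3,1e-2,3e-2):
  x=np.linalg.lstsq(np.vstack([A,np.diag([0,1,1,1,0,0,1,1,1,0,1])*w]),np.r_[b,np.zeros(11)],rcond=None)[0]; print(w,x,np.abs(A@x-b).max())
E
```

```text
[-0.  0.  0.] 1.5846700823085472e-16
[-0.  0.  0.] 3.119477071915864e-16
[0. 0. 0.] 2.9349142536489733e-16
[0. 0. 0.] 2.53435916249679e-16
[ 0.  0. -0.] 1.7608938668935867e-16
[-0.  0. -0.] 2.8977671675840946e-16
0.0001 [ 1.60599869e+02  3.72339007e-04 -6.29195214e-05 -4.57268601e-04
  5.64899868e+02  4.21800079e+02  1.42896231e-04 -1.59799938e+02
 -1.25320988e-04  2.25099903e+02  2.12000104e-05] 6.563775230006286e-06
0.001 [ 1.60586926e+02  3.70833177e-02 -6.26711091e-03 -4.55302404e-02
  5.64886966e+02  4.21807900e+02  1.41320880e-02 -1.59793816e+02
 -1.24199103e-02  2.25090430e+02  2.09196102e-03] 0.0006544670969788058
0.003 [ 1.60486911e+02  3.23238119e-01 -5.46720213e-02 -3.96037696e-01
  5.64792116e+02  4.21868082e+02  1.16610097e-01 -1.59746026e+02
 -1.04208601e-01  2.25020423e+02  1.69397776e-02] 0.005756089409203469
0.01 [ 1.59710293e+02  2.67025997e+00 -4.56905248e-01 -3.19212248e+00
  5.64318884e+02  4.22293024e+02  6.10413446e-01 -1.59346844e+02
 -6.45263146e-01  2.24644839e+02  6.32793256e-02] 0.051758457505115985
0.03 [ 1.57927765e+02  8.14230655e+00 -1.55320792e+00 -7.99367228e+00
  5.64425852e+02  4.21831924e+02  5.14193910e-01 -1.58213680e+02
 -1.23791381e+00  2.24330526e+02 -3.26645646e-01] 0.23984132570308248
```

```bash
cat >> kin.py <<'E'
from scipy.optimize import least_squares
LO=np.array([-3.14,-1.21,-1.07,-3.16,-2.99,-3.1]);HI=np.array([3.14,2.06,1.41,2.05,-.16,3.1])
L=dict(d1=160.6,u=564.9,f=421.8,o=-159.8,t=225.1)
def pts(q):
    c=[x.as_matrix() for x in chain(q)]
    S=np.array([0,0,L["d1"]]);E=S+c[1][:,2]*L["u"];F=E+c[2][:,0]*L["f"];W=F+c[3][:,1]*L["o"];T=W+c[4][:,0]*L["t"]
    return S,E,F,W,T
def fk(q): return pts(q)[-1],chain(q)[5]*M
def ik(p,r,seed):
    f=lambda q:np.r_[(fk(q)[0]-p)/100,(fk(q)[1].inv()*r).as_rotvec()]
    s=least_squares(f,np.clip(seed,LO+1e-3,HI-1e-3),bounds=(LO,HI),x_scale=1.0)
    return s.x,np.abs(s.fun).max()
def allik(p,r,n=40,seed=0):
    rng=np.random.default_rng(seed);S=[]
    for _ in range(n):
        q,e=ik(p,r,rng.uniform(LO,HI))
        if e<1e-4 and not any(np.abs(q-s).max()<1e-2 for s in S): S.append(q)
    return S
E
cat > en.py <<'E'
from kin import *
np.set_printoptions(precision=2,suppress=True)
yc=-.102+np.pi/2
def rep(n,g,r):
    for q in allik(gtcp(g,r),r,14):
        _,E,F,W,T=pts(q); print(n,q,"E",E.round(),"Fz",F[2].round(),"Wz",W[2].round())
for a in (30,45):
    for psi in (-20,0,20,40): rep(f"pick a{a} psi{psi}",(502.5,-359,73),tool(psi*deg,a*deg))
    for psi in (-40,-20,0,20,40): rep(f"place a{a} psi{psi}",(525,359.5,73),tool(psi*deg,a*deg))
    rep(f"dropR a{a}",(493,6,56),tool(yc-np.pi,(90+a)*deg)); rep(f"dropL a{a}",(493,6,56),tool(yc,(90+a)*deg))
E
time python3 en.py
```

```text
pick a30 psi-20 [-1.01  0.54 -0.52 -2.15 -0.69 -2.07] E [ 153. -246.  646.] Fz 278.0 Wz 213.0
pick a30 psi0 [-0.97  0.56 -0.33 -1.65 -0.8  -2.39] E [ 169. -247.  640.] Fz 313.0 Wz 213.0
pick a30 psi20 [-0.95  0.62 -0.16 -1.35 -1.02 -2.5 ] E [ 193. -267.  620.] Fz 323.0 Wz 213.0
pick a30 psi40 [-0.91  0.7   0.02 -1.13 -1.27 -2.51] E [ 226. -287.  591.] Fz 325.0 Wz 213.0
place a30 psi-40 [ 1.07  0.71 -0.62  1.25 -1.11 -1.31] E [178. 324. 588.] Fz 177.0 Wz 213.0
place a30 psi-20 [ 0.9   0.63 -0.83  1.83 -1.02 -1.45] E [208. 262. 616.] Fz 197.0 Wz 213.0
place a30 psi20 [ 0.34  0.59 -0.84 -3.14 -0.9  -1.57] E [296. 106. 630.] Fz 213.0 Wz 213.0
place a30 psi40 [ 0.22  0.56 -0.6  -2.48 -0.7  -1.86] E [293.  65. 639.] Fz 252.0 Wz 213.0
dropR a30 [-0.02  0.46 -0.31 -0.7  -0.88  0.4 ] E [252.  -6. 666.] Fz 371.0 Wz 298.0
dropL a30 [ 0.53  0.5  -0.69  0.59 -0.8   2.  ] E [234. 137. 656.] Fz 265.0 Wz 298.0
pick a45 psi0 [-0.75  0.47 -0.27 -1.22 -0.54 -2.97] E [ 187. -174.  664.] Fz 382.0 Wz 270.0
pick a45 psi20 [-0.78  0.54 -0.15 -1.06 -0.82 -2.84] E [ 204. -204.  646.] Fz 378.0 Wz 270.0
pick a45 psi40 [-0.78  0.62 -0.02 -0.92 -1.08 -2.71] E [ 231. -230.  622.] Fz 373.0 Wz 270.0
place a45 psi-40 [ 1.03  0.63 -0.6   1.11 -0.89 -1.12] E [170. 284. 618.] Fz 222.0 Wz 270.0
place a45 psi-20 [ 0.87  0.54 -0.79  1.68 -0.73 -1.24] E [190. 223. 644.] Fz 233.0 Wz 270.0
place a45 psi20 [ 0.35  0.48 -0.71 -3.13 -0.4  -1.57] E [245.  88. 662.] Fz 271.0 Wz 270.0
dropR a45 [-0.19  0.55 -0.24 -0.92 -1.09  0.66] E [289. -56. 643.] Fz 342.0 Wz 253.0
dropL a45 [ 0.6   0.6  -0.68  0.7  -0.99  1.84] E [262. 179. 628.] Fz 224.0 Wz 253.0
real	0m31.415s
user	0m31.416s
sys	0m0.126s
```

```bash
cat >> kin.py <<'E'
def jpath(q0,q1,dec=2,show=True,start=None,maxturn=.45,maxsh=95):
    """joint lerp -> list of cartesian keys sized to calls"""
    q0=np.array(q0);q1=np.array(q1); s=0; p,r=fk(q0); keys=[]
    while s<1-1e-9:
        ds=1-s
        while True:
            P,Q=fk(q0+(s+ds)*(q1-q0)); rv=np.abs((r.inv()*Q).as_rotvec()).max(); sh=np.abs(r.inv().apply(P-p)).max()
            if rv<maxturn and sh<maxsh: break
            ds*=.97
        n=int(np.ceil((1-s)/ds-1e-6)); ds=(1-s)/n if n<=2 else ds
        s+=ds; p,r=fk(q0+s*(q1-q0)); keys.append((p,r))
    if show:
        for k in keys: print("  key",k[0].round(),"grasp",(k[0]+k[1].apply([0,0,54])).round(),"zdir",k[1].apply([0,0,1]).round(2))
    return keys
E
python3 - <<'E'
from kin import *
r=tool(20*deg,30*deg); g=np.array([502.5,-359,71]); z=r.apply([0,0,1])
p=gtcp(g-100*z,r); q,e=ik(p,r,[-1.1,.5,-.1,-1.35,-1.,-2.3]); print(q,e,p)
s=arm.read_state()
k=jpath(s["joints"],q); plan(k)
E
```

```text
[-1.07674654  0.52642693 -0.17959034 -1.23477857 -1.13777552 -2.54906561] 1.7053025658242404e-15 [ 377.17515707 -404.61451244  148.        ]
  key [ 340. -450.  292.] grasp [ 379. -437.  256.] zdir [ 0.72  0.24 -0.65]
  key [ 354. -438.  243.] grasp [ 395. -423.  210.] zdir [ 0.75  0.28 -0.6 ]
  key [ 366. -423.  198.] grasp [ 408. -407.  168.] zdir [ 0.78  0.29 -0.55]
  key [ 372. -414.  173.] grasp [ 415. -398.  144.] zdir [ 0.8   0.3  -0.52]
  key [ 377. -405.  148.] grasp [ 421. -389.  121.] zdir [ 0.81  0.3  -0.5 ]
([0.14, -0.21, 0.5, -0.14, 0.07, 0.87], 5)
([0.05, -0.26, 0.44, -0.1, 0.09, 0.9], 5)
([-0.07, -0.28, 0.4, -0.07, 0.1, 0.9], 5)
([-0.1, -0.14, 0.21, -0.04, 0.06, 0.54], 4)
([-0.14, -0.11, 0.2, -0.02, 0.05, 0.55], 4)
```

{"method": "apply_moves", "body": {
  "increments": [
    [[0.14,-0.21,0.5,-0.14,0.07,0.87,0.2],[0.14,-0.21,0.5,-0.14,0.07,0.87,0.2],[0.14,-0.21,0.5,-0.14,0.07,0.87,0.2],[0.14,-0.21,0.5,-0.14,0.07,0.87,0.2]]
  ]
}}

```text
clock: 4.45
position: [340.3, -450.5, 290.4]
ee_rot: [0.568, 0.709, 0.351, 0.227]
contact_force: [-0.2, 0.4, 0.1]
gripper_width: 51.0
```

{"method": "apply_moves", "body": {
  "increments": [
    [[0.05,-0.26,0.44,-0.1,0.09,0.9,0.2],[0.05,-0.26,0.44,-0.1,0.09,0.9,0.2],[0.05,-0.26,0.44,-0.1,0.09,0.9,0.2],[0.05,-0.26,0.44,-0.1,0.09,0.9,0.2],[0.05,-0.26,0.44,-0.1,0.09,0.9,0.2]]
  ]
}}

```text
clock: 4.95
position: [354.2, -437.8, 244.0]
ee_rot: [0.697, 0.561, 0.423, 0.143]
contact_force: [0.0, -0.5, -0.1]
gripper_width: 51.3
```

{"method": "apply_moves", "body": {
  "increments": [
    [[-0.07,-0.28,0.4,-0.07,0.1,0.9,0.2],[-0.07,-0.28,0.4,-0.07,0.1,0.9,0.2],[-0.07,-0.28,0.4,-0.07,0.1,0.9,0.2],[-0.07,-0.28,0.4,-0.07,0.1,0.9,0.2],[-0.07,-0.28,0.4,-0.07,0.1,0.9,0.2]]
  ]
}}

```text
clock: 5.45
position: [365.7, -423.6, 198.2]
ee_rot: [0.791, 0.387, 0.471, 0.043]
contact_force: [0.2, -0.1, -0.6]
gripper_width: 51.4
```

{"method": "apply_moves", "body": {
  "increments": [
    [[-0.1,-0.14,0.21,-0.04,0.06,0.54,0.2],[-0.1,-0.14,0.21,-0.04,0.06,0.54,0.2],[-0.1,-0.14,0.21,-0.04,0.06,0.54,0.2],[-0.1,-0.14,0.21,-0.04,0.06,0.54,0.2]]
  ]
}}

```text
clock: 5.85
position: [371.5, -414.2, 173.6]
ee_rot: [0.829, 0.273, 0.488, -0.019]
contact_force: [0.4, 0.3, -0.4]
gripper_width: 51.2
```

{"method": "apply_moves", "body": {
  "increments": [
    [[-0.14,-0.11,0.2,-0.02,0.05,0.55,0.2],[-0.14,-0.11,0.2,-0.02,0.05,0.55,0.2],[-0.14,-0.11,0.2,-0.02,0.05,0.55,0.2],[-0.14,-0.11,0.2,-0.02,0.05,0.55,0.2],[-0.14,-0.11,0.2,-0.02,0.05,0.55,0.2]]
  ]
}}

```text
clock: 6.35
position: [377.2, -404.9, 149.3]
ee_rot: [0.852, 0.154, 0.493, -0.085]
contact_force: [-0.2, -0.0, -0.1]
gripper_width: 51.5
```

```bash
python3 - <<'E'
from kin import *
import io,contextlib
with contextlib.redirect_stdout(io.StringIO()):
    for r in [(0.14, -0.21, 0.5, -0.14, 0.07, 0.87),(0.05, -0.26, 0.44, -0.1, 0.09, 0.9),(-0.07, -0.28, 0.4, -0.07, 0.1, 0.9),(-0.1, -0.14, 0.21, -0.04, 0.06, 0.54)]: sent(*r)
sent(-0.14, -0.11, 0.2, -0.02, 0.05, 0.55)
p=arm.get_image("wrist"); cv2.imwrite("pics/w1.png",p["img"][:,:,::-1])
s=arm.read_state(); rr=R.from_quat(s["ee_rot"]); P=np.array(p["pose"])
print("cam in tool",rr.inv().apply(P[:3,3]-s["position"]), (rr.inv()*R.from_matrix(P[:3,:3])).as_matrix())
for X in ([502.5,-359,118],[502.5,-359,71],[502.5,-359,38]): print(proj(p,X,True))
for l in ("green_tube_foot","green_tube_mid","green_tube"): print(l,[(np.array(a["at"]).round(1),round(a["conf"],2)) for a in arm.mark_of(l,p)])
E
```

```text
t 6.35 q [-1.08  0.52 -0.18 -1.23 -1.14 -2.54] pos [ 377.18 -404.86  149.33] err [ 0.19 -0.46  0.94] rot 0.3 F [-0.17 -0.04 -0.08] w 51.5
cam in tool [ 78.44   0.46 -70.9 ] [[ 0.    0.95  0.31]
 [ 1.   -0.    0.  ]
 [ 0.    0.31 -0.95]]
(np.float64(321.9285203986027), np.float64(188.2502646697615))
(np.float64(321.495408702657), np.float64(243.674190098076))
(np.float64(321.2638305993144), np.float64(273.8003151742087))
green_tube_foot [(array([324.2, 187.2]), 0.79), (array([518.5, 209.8]), 0.62), (array([146. , 100.2]), 0.61), (array([394. , 137.3]), 0.58)]
green_tube_mid [(array([388.4, 192.8]), 0.84), (array([490. , 265.1]), 0.81), (array([324.1, 248.4]), 0.64)]
green_tube [(array([468.3, 306. ]), 0.88), (array([324.3, 295.6]), 0.86), (array([377.5, 237.1]), 0.73)]
```

View pics/w1.png

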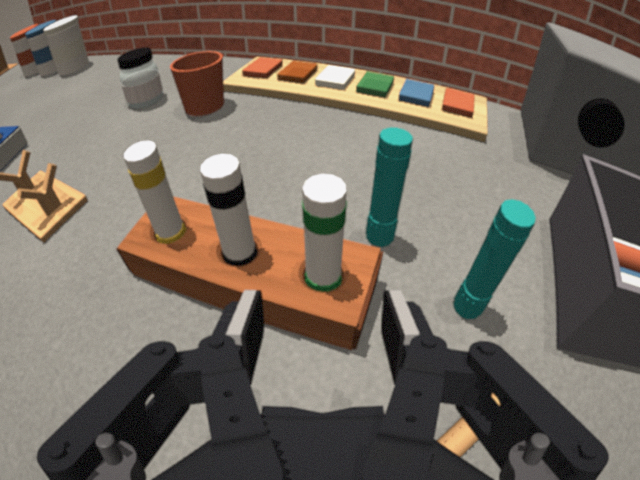

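```bash
python3 - <<'E'
from kin import *
s=arm.read_state(); p,r0=load(); print(s["position"],p)
r=tool(20*deg,30*deg)
plan([(gtcp([503,-360.4,71],r),r)],maxsh=120)
E
```

```text
[ 377.03317206 -404.49534363  148.84857293] [ 376.98411402 -404.39046866  148.38398984]
([0.0, 0.02, 1.0, 0.0, 0.0, 0.0], 4)
```

{"method": "apply_moves", "body": {
  "increments": [
    [[0,0.02,0.25,0,0,0,0.2],[0,0.02,0.5,0,0,0,0.2],[0,0.02,0.75,0,0,0,0.2],[0,0.02,0.9,0,0,0,0.2],[0,0.02,1.0,0,0,0,0.2],[0,0.02,1.0,0,0,0,0.2],[0,0.02,1.0,0,0,0,0.2]]
  ]
}}

```text
clock: 7.25
position: [458.7, -376.8, 98.6]
ee_rot: [0.853, 0.152, 0.492, -0.086]
contact_force: [-0.1, -0.1, -0.1]
gripper_width: 51.5
```

```bash
python3 - <<'E'
from kin import *
sent(0,.02,1,0,0,0)
p=arm.get_image("wrist"); cv2.imwrite("pics/w2.png",p["img"][:,:,::-1])
E
```

```text
t 7.25 q [-0.95  0.63 -0.15 -1.35 -1.03 -2.5 ] pos [ 458.67 -376.81   98.59] err [-0.35 -0.22  0.22] rot 0.05 F [-0.05 -0.07 -0.1 ] w 51.5
```

View pics/w2.png

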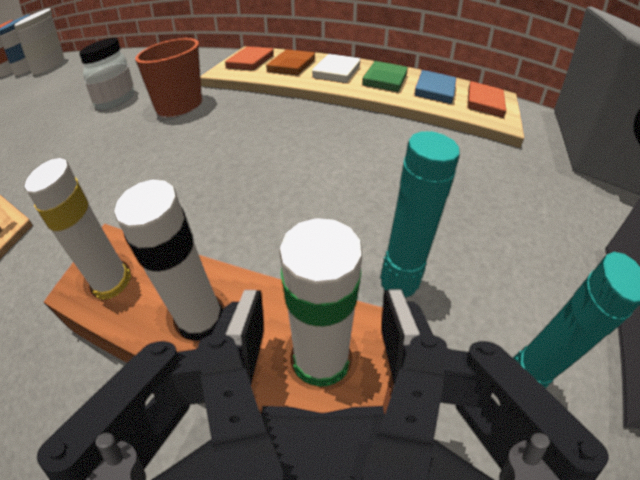

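{"method": "apply_moves", "body": {
  "increments": [
    [[0,0,0,0,0,0,-1],[0,0,0,0,0,0,-1],[0,0,0,0,0,0,-1],[0,0,0,0,0,0,-1],[0,0,0,0,0,0,-1],[0,0,0,0,0,0,-1]]
  ]
}}

```text
clock: 7.9
position: [459.0, -376.9, 99.0]
ee_rot: [0.853, 0.152, 0.493, -0.086]
contact_force: [-2.1, -0.9, 4.0]
gripper_width: 24.4
```

```bash
python3 - <<'E'
from kin import *
sent(0,0,0,0,0,0)
p=arm.get_image("wrist"); cv2.imwrite("pics/w3.png",p["img"][:,:,::-1])
p,r=load(); s=arm.read_state()
# up 120
up=p+[0,0,140]; plan([(up,r)])
yc=-.102+np.pi/2; rd=tool(yc-np.pi,120*deg)
g=np.array([493,6,55+60.]); q,e=ik(gtcp(g,rd),rd,[-.02,.46,-.31,-.7,-.88,.4]); print(q,e)
qu,e=ik(up,r,s["joints"]); print(qu,e)
k=jpath(qu,q); plan(k,start=(up,r))
E
```

```text
t 7.9 q [-0.95  0.63 -0.15 -1.35 -1.03 -2.5 ] pos [ 458.98 -376.88   98.96] err [-0.04 -0.28  0.59] rot 0.07 F [-2.08 -0.88  4.03] w 24.4
([0.61, 0.0, -0.35, 0.0, 0.0, 0.0], 3)
([0.6, 0.0, -0.35, 0.0, 0.0, 0.0], 3)
[-0.01  0.37 -0.28 -0.64 -0.98  0.29] 2.0080909157726975e-11
[-0.9   0.4  -0.1  -1.21 -1.08 -2.83] 1.0231858554865523e-09
  key [ 477. -329.  225.] grasp [ 516. -308.  195.] zdir [ 0.74  0.38 -0.56]
  key [ 489. -282.  212.] grasp [ 525. -258.  180.] zdir [ 0.66  0.45 -0.61]
  key [ 497. -237.  202.] grasp [ 528. -210.  166.] zdir [ 0.57  0.5  -0.66]
  key [ 502. -195.  192.] grasp [ 527. -166.  154.] zdir [ 0.47  0.54 -0.7 ]
  key [ 503. -155.  184.] grasp [ 523. -125.  144.] zdir [ 0.38  0.56 -0.74]
  key [ 502. -118.  177.] grasp [518. -87. 135.] zdir [ 0.29  0.56 -0.78]
  key [499. -82. 170.] grasp [510. -52. 127.] zdir [ 0.2   0.55 -0.81]
  key [495. -51. 166.] grasp [502. -22. 120.] zdir [ 0.12  0.53 -0.84]
  key [490. -21. 162.] grasp [493.   6. 115.] zdir [ 0.05  0.5  -0.87]
([0.05, -0.39, 0.35, 0.23, -0.09, -0.88], 5)
([0.2, -0.31, 0.34, 0.25, 0.0, -0.9], 5)
([0.3, -0.16, 0.32, 0.21, 0.09, -0.89], 5)
([0.31, 0.0, 0.3, 0.17, 0.14, -0.89], 5)
([0.27, 0.13, 0.28, 0.1, 0.19, -0.89], 5)
([0.16, 0.23, 0.26, 0.04, 0.19, -0.88], 5)
([0.04, 0.27, 0.24, -0.03, 0.19, -0.89], 5)
([-0.08, 0.24, 0.2, -0.08, 0.15, -0.81], 5)
([-0.17, 0.17, 0.18, -0.11, 0.12, -0.83], 5)
```

View pics/w3.png

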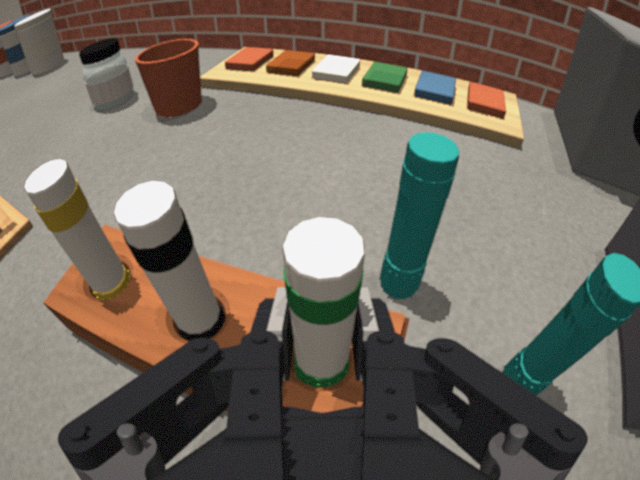

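```bash
python3 - <<'E'
from kin import *
p,r=load(); s=arm.read_state()
up=p+[0,0,200]; _,(up,r)=plan([(up,r)])
yc=-.102+np.pi/2; rd=tool(yc-np.pi,120*deg)
g=np.array([493,6,55+90.]); q,e=ik(gtcp(g,rd),rd,[-.02,.46,-.31,-.7,-.88,.4]); print(q,e)
qu,e=ik(up,r,s["joints"]); print(qu,e)
k=jpath(qu,q); o,_=plan(k,start=(up,r))
# tube lowest point along keys
rt=load()[1]; a=rt.inv().apply([0,0,1])
for P,Q in k:
    G=P+Q.apply([0,0,54]); d=Q.apply(a); cap=G-d*63; ft=G+d*47; print(cap.round(),ft.round())
E
```

```text
([0.87, 0.0, -0.5, 0.0, 0.0, 0.0], 4)
([0.86, 0.0, -0.5, 0.0, 0.0, 0.0], 4)
[-0.00585961  0.32171899 -0.26139856 -0.62044011 -1.02754319  0.24293462] 1.1368683772161603e-15
[-0.88871392  0.31630374 -0.04839341 -1.14985283 -1.11260044 -2.96424256] 1.8618130648295756e-10
  key [ 477. -330.  281.] grasp [ 517. -309.  251.] zdir [ 0.74  0.38 -0.56]
  key [ 490. -284.  265.] grasp [ 526. -260.  232.] zdir [ 0.66  0.44 -0.61]
  key [ 499. -239.  251.] grasp [ 530. -213.  215.] zdir [ 0.57  0.49 -0.66]
  key [ 504. -197.  238.] grasp [ 530. -169.  200.] zdir [ 0.48  0.53 -0.7 ]
  key [ 506. -157.  226.] grasp [ 526. -127.  186.] zdir [ 0.38  0.55 -0.74]
  key [ 504. -119.  215.] grasp [520. -89. 173.] zdir [ 0.29  0.56 -0.78]
  key [501. -83. 206.] grasp [512. -53. 162.] zdir [ 0.2   0.55 -0.81]
  key [496. -51. 199.] grasp [503. -23. 153.] zdir [ 0.12  0.53 -0.84]
  key [490. -21. 192.] grasp [493.   6. 145.] zdir [ 0.05  0.5  -0.87]
([0.02, -0.38, 0.37, 0.23, -0.09, -0.88], 5)
([0.17, -0.3, 0.36, 0.23, 0.0, -0.9], 5)
([0.28, -0.18, 0.35, 0.22, 0.08, -0.89], 5)
([0.3, -0.03, 0.32, 0.16, 0.14, -0.89], 5)
([0.27, 0.12, 0.3, 0.1, 0.19, -0.89], 5)
([0.18, 0.21, 0.28, 0.04, 0.2, -0.88], 5)
([0.06, 0.26, 0.27, -0.04, 0.19, -0.89], 5)
([-0.06, 0.23, 0.22, -0.08, 0.15, -0.82], 5)
([-0.15, 0.18, 0.21, -0.12, 0.12, -0.82], 5)
[ 525. -328.  191.] [ 512. -295.  295.]
[ 548. -290.  181.] [ 510. -237.  270.]
[ 568. -245.  177.] [ 501. -189.  244.]
[ 583. -191.  174.] [ 490. -152.  219.]
[ 588. -131.  172.] [ 481. -124.  196.]
[580. -70. 169.] [ 475. -103.  177.]
[560. -13. 163.] [476. -83. 162.]
[533.  33. 155.] [481. -64. 152.]
[500.  69. 145.] [488. -41. 145.]
```

{"method": "apply_moves", "body": {
  "increments": [
    [[0.2,0,-0.115,0,0,0,-1],[0.4,0,-0.23,0,0,0,-1],[0.6,0,-0.345,0,0,0,-1],[0.8,0,-0.46,0,0,0,-1],[0.87,0,-0.5,0,0,0,-1]]
  ]
}}

```text
clock: 8.45
position: [459.6, -376.4, 200.7]
ee_rot: [0.852, 0.153, 0.493, -0.085]
contact_force: [0.2, -0.0, -0.4]
gripper_width: 24.1
```

```bash
python3 - <<'E'
from kin import *
sent(.87,0,-.5,0,0,0)
p=arm.get_image("wrist"); cv2.imwrite("pics/w4.png",p["img"][:,:,::-1])
E
```

```text
t 8.45 q [-0.92  0.45 -0.12 -1.25 -1.06 -2.73] pos [ 459.62 -376.41  200.65] err [ 0.46 -0.05  1.94] rot 0.2 F [ 0.21 -0.04 -0.42] w 24.1
```

View pics/w4.png

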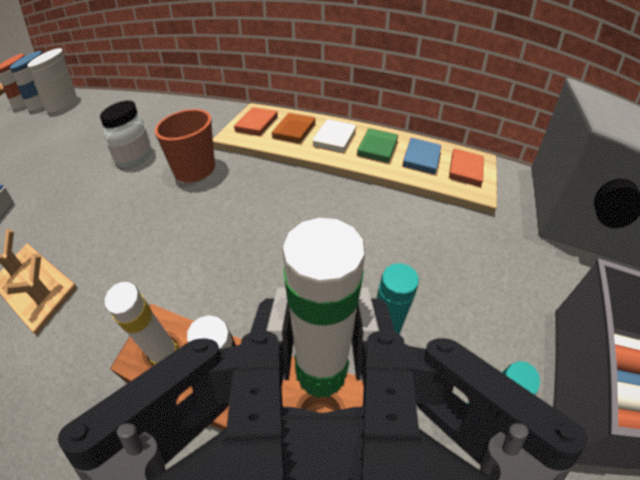

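{"method": "apply_moves", "body": {
  "increments": [
    [[0.3,0,-0.17,0,0,0,-1],[0.6,0,-0.35,0,0,0,-1],[0.86,0,-0.5,0,0,0,-1],[0.86,0,-0.5,0,0,0,-1]]
  ]
}}

```text
clock: 8.9
position: [459.6, -376.8, 301.8]
ee_rot: [0.852, 0.153, 0.494, -0.084]
contact_force: [-0.6, -0.9, 0.2]
gripper_width: 24.2
```

{"method": "apply_moves", "body": {
  "increments": [
    [[0.02,-0.38,0.37,0.23,-0.09,-0.88,-1],[0.02,-0.38,0.37,0.23,-0.09,-0.88,-1],[0.02,-0.38,0.37,0.23,-0.09,-0.88,-1],[0.02,-0.38,0.37,0.23,-0.09,-0.88,-1],[0.02,-0.38,0.37,0.23,-0.09,-0.88,-1]]
  ]
}}

```text
clock: 9.4
position: [476.7, -328.9, 279.7]
ee_rot: [0.804, 0.362, 0.471, -0.024]
contact_force: [0.8, 0.8, -0.3]
gripper_width: 24.4
```

{"method": "apply_moves", "body": {
  "increments": [
    [[0.17,-0.3,0.36,0.23,0,-0.9,-1],[0.17,-0.3,0.36,0.23,0,-0.9,-1],[0.17,-0.3,0.36,0.23,0,-0.9,-1],[0.17,-0.3,0.36,0.23,0,-0.9,-1],[0.17,-0.3,0.36,0.23,0,-0.9,-1]]
  ]
}}

```text
clock: 9.9
position: [490.1, -284.0, 264.7]
ee_rot: [0.701, 0.558, 0.443, 0.037]
contact_force: [0.1, 0.2, -0.4]
gripper_width: 24.4
```

{"method": "apply_moves", "body": {
  "increments": [
    [[0.28,-0.18,0.35,0.22,0.08,-0.89,-1],[0.28,-0.18,0.35,0.22,0.08,-0.89,-1],[0.28,-0.18,0.35,0.22,0.08,-0.89,-1],[0.28,-0.18,0.35,0.22,0.08,-0.89,-1],[0.28,-0.18,0.35,0.22,0.08,-0.89,-1]]
  ]
}}

```text
clock: 10.4
position: [499.2, -239.0, 250.2]
ee_rot: [0.553, 0.723, 0.406, 0.084]
contact_force: [-0.3, 0.2, -0.9]
gripper_width: 24.2
```

{"method": "apply_moves", "body": {
  "increments": [
    [[0.3,-0.03,0.32,0.16,0.14,-0.89,-1],[0.3,-0.03,0.32,0.16,0.14,-0.89,-1],[0.3,-0.03,0.32,0.16,0.14,-0.89,-1],[0.3,-0.03,0.32,0.16,0.14,-0.89,-1],[0.3,-0.03,0.32,0.16,0.14,-0.89,-1]]
  ]
}}

```text
clock: 10.9
position: [503.9, -197.5, 237.0]
ee_rot: [0.369, 0.845, 0.367, 0.125]
contact_force: [0.6, 0.0, -1.0]
gripper_width: 23.8
```

```bash
cat >> t.py <<'E'
def many(rows):
    import io,contextlib
    with contextlib.redirect_stdout(io.StringIO()):
        for r in rows[:-1]:
            p,q=load(); save(p+q.apply(np.array(r[:3])*100),q*R.from_rotvec(np.array(r[3:6])*.5))
    sent(*rows[-1])
E
python3 - <<'E'
from kin import *
many([(.86,0,-.5,0,0,0),(0.02, -0.38, 0.37, 0.23, -0.09, -0.88),(0.17, -0.3, 0.36, 0.23, 0, -0.9),(0.28, -0.18, 0.35, 0.22, 0.08, -0.89),(0.3, -0.03, 0.32, 0.16, 0.14, -0.89)])
E
```

```text
t 10.9 q [-0.48  0.32 -0.15 -0.91 -1.07 -1.47] pos [ 503.9  -197.48  236.98] err [-0.25 -0.07 -0.06] rot 0.31 F [ 0.62  0.05 -1.02] w 23.8
```

{"method": "apply_moves", "body": {
  "increments": [
    [[0.27,0.12,0.3,0.1,0.19,-0.89,-1],[0.27,0.12,0.3,0.1,0.19,-0.89,-1],[0.27,0.12,0.3,0.1,0.19,-0.89,-1],[0.27,0.12,0.3,0.1,0.19,-0.89,-1],[0.27,0.12,0.3,0.1,0.19,-0.89,-1]]
  ]
}}

```text
clock: 11.4
position: [505.8, -156.8, 226.1]
ee_rot: [0.158, 0.919, 0.326, 0.154]
contact_force: [0.1, 0.6, -1.1]
gripper_width: 24.3
```

{"method": "apply_moves", "body": {
  "increments": [
    [[0.18,0.21,0.28,0.04,0.2,-0.88,-1],[0.18,0.21,0.28,0.04,0.2,-0.88,-1],[0.18,0.21,0.28,0.04,0.2,-0.88,-1],[0.18,0.21,0.28,0.04,0.2,-0.88,-1],[0.18,0.21,0.28,0.04,0.2,-0.88,-1]]
  ]
}}

```text
clock: 11.9
position: [504.2, -118.9, 215.7]
ee_rot: [-0.061, 0.941, 0.283, 0.174]
contact_force: [-0.4, 0.5, -0.8]
gripper_width: 24.5
```

{"method": "apply_moves", "body": {
  "increments": [
    [[0.06,0.26,0.27,-0.04,0.19,-0.89,-1],[0.06,0.26,0.27,-0.04,0.19,-0.89,-1],[0.06,0.26,0.27,-0.04,0.19,-0.89,-1],[0.06,0.26,0.27,-0.04,0.19,-0.89,-1],[0.06,0.26,0.27,-0.04,0.19,-0.89,-1]]
  ]
}}

```text
clock: 12.4
position: [500.8, -82.5, 205.7]
ee_rot: [-0.282, 0.909, 0.244, 0.187]
contact_force: [-0.3, -0.1, -1.0]
gripper_width: 24.4
```

{"method": "apply_moves", "body": {
  "increments": [
    [[-0.06,0.23,0.22,-0.08,0.15,-0.82,-1],[-0.06,0.23,0.22,-0.08,0.15,-0.82,-1],[-0.06,0.23,0.22,-0.08,0.15,-0.82,-1],[-0.06,0.23,0.22,-0.08,0.15,-0.82,-1],[-0.06,0.23,0.22,-0.08,0.15,-0.82,-1]]
  ]
}}

```text
clock: 12.9
position: [495.9, -51.3, 198.4]
ee_rot: [-0.473, 0.834, 0.208, 0.193]
contact_force: [0.8, 0.2, -0.3]
gripper_width: 24.5
```

{"method": "apply_moves", "body": {
  "increments": [
    [[-0.15,0.18,0.21,-0.12,0.12,-0.82,-1],[-0.15,0.18,0.21,-0.12,0.12,-0.82,-1],[-0.15,0.18,0.21,-0.12,0.12,-0.82,-1],[-0.15,0.18,0.21,-0.12,0.12,-0.82,-1],[-0.15,0.18,0.21,-0.12,0.12,-0.82,-1],[-0.15,0.18,0.21,-0.12,0.12,-0.82,-1]]
  ]
}}

```text
clock: 13.5
position: [489.9, -21.4, 191.5]
ee_rot: [-0.645, 0.718, 0.174, 0.192]
contact_force: [-0.3, -0.3, -0.4]
gripper_width: 24.2
```

```bash
python3 - <<'E'
from kin import *
many([(0.27, 0.12, 0.3, 0.1, 0.19, -0.89),(0.18, 0.21, 0.28, 0.04, 0.2, -0.88),(0.06, 0.26, 0.27, -0.04, 0.19, -0.89),(-0.06, 0.23, 0.22, -0.08, 0.15, -0.82),(-0.15, 0.18, 0.21, -0.12, 0.12, -0.82)])
for n in ("wrist","side","top"):
    p=arm.get_image(n); cv2.imwrite(f"pics/{n}5.png",p["img"][:,:,::-1])
    if n!="wrist":
        x,y=(260,170) if n=="side" else (270,205)
        cv2.imwrite(f"pics/{n}5z.png",cv2.resize(p["img"][y:y+150,x:x+160,::-1],None,fx=4,fy=4,interpolation=cv2.INTER_CUBIC))
E
```

```text
t 13.5 q [-0.01  0.32 -0.26 -0.62 -1.03  0.24] pos [489.87 -21.36 191.53] err [-0.26 -0.25 -0.01] rot 0.2 F [-0.25 -0.25 -0.4 ] w 24.2
```

View pics/wrist5.png

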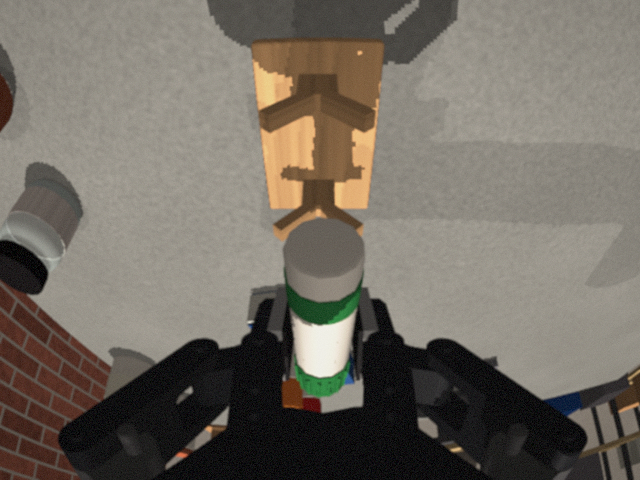

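View pics/side5z.png

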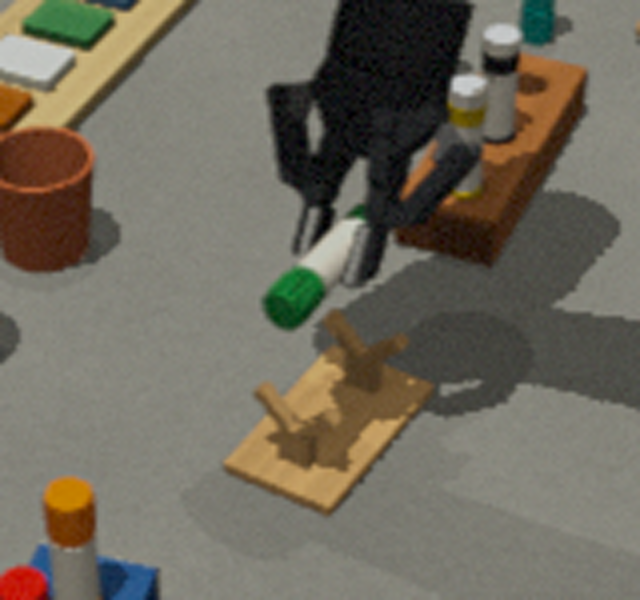

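View pics/top5z.png

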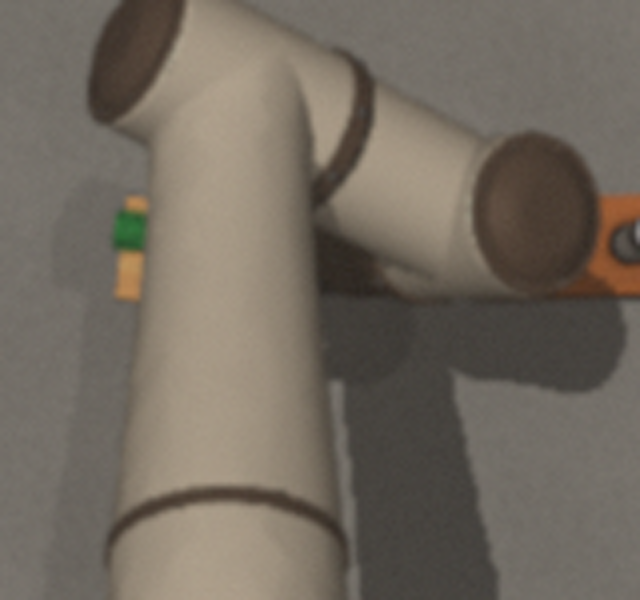

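```bash
python3 - <<'E'
import cv2
im=cv2.imread("pics/wrist5.png")
cv2.imwrite("pics/w5z.png",cv2.resize(im[20:270,220:420],None,fx=4,fy=2.4,interpolation=cv2.INTER_CUBIC))
cv2.imwrite("pics/w5z.png",cv2.resize(im[25:250,230:410],None,fx=2.6,fy=2.6,interpolation=cv2.INTER_CUBIC))
E
```

```text
(no output)
```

View pics/w5z.png

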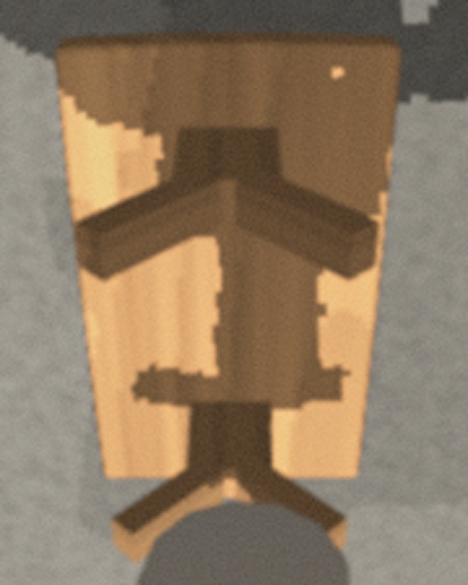

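```bash
python3 - <<'E'
from kin import *
s=arm.read_state(); r=R.from_quat(s["ee_rot"])
# rebuild cam pose from tool
C=np.eye(4); Rc=np.array([[0,.951,.309],[1,0,0],[0,.309,-.951]])
p=arm.get_image("wrist")
pts_=[(252.3,43.1),(383.1,43.1),(270.8,208.8),(367.3,208.8)]
X=[atz(p,u,10,True) for u in pts_]
for x in X: print(x)
c=(X[0]+X[1]+X[2]+X[3])/4; a=(X[2]+X[3]-X[0]-X[1]); print(c,np.linalg.norm(X[0]-X[1]),np.linalg.norm(X[2]-X[3]),np.linalg.norm(a)/2, np.arctan2(-a[0],a[1]))
print("V far",atz(p,(319.3,94),37,True),"mid foot pt", atz(p,(324,248),145,True))
G=s["position"]+r.apply([0,0,54]); print("grasp",G)
for X in (G,G+r.apply([np.cos(30*deg),0,-np.sin(30*deg)])*47): print(proj(p,X,True))
# optical line: predicted cradle axis pts for prior
E
```

```text
[523.51690035 -62.3086395   10.        ]
[451.44774576 -54.49296521  10.        ]
[537.3417173   66.54892361  10.        ]
[464.09700898  74.27143177  10.        ]
[494.1008431    6.00468767  10.        ] 72.49170854602042 73.65069197760195 129.48933474279616 -0.10240382791067223
V far [488.5887471  -38.10580726  37.        ] mid foot pt [486.09159337 -44.19185753 145.        ]
grasp [492.67280451   5.59499479 144.82597703]
(np.float64(319.89143252339636), np.float64(329.1283891191856))
(np.float64(319.3362838950076), np.float64(254.44804166388357))
```

```bash
python3 - <<'E'
from kin import *
import json
s=arm.read_state(); r=R.from_quat(s["ee_rot"]); p=arm.get_image("wrist")
G=s["position"]+r.apply([0,0,54]); f=r.apply([np.cos(30*deg),0,-np.sin(30*deg)]); print("foot dir",f)
for d in (43,47,50,53): print(d,proj(p,G+f*d,True), proj(p,G+f*d+r.apply([.5,0,.866])*0,True))
n=np.cross(f,r.apply([0,1,0])); 
for d in (44,47,50): print("band-edge",d, [proj(p,G+f*d+n*k,True)[1].round(1) for k in (13,-13)])
yaw=-.1024; hd=np.array([np.cos(yaw-np.pi/2),np.sin(yaw-np.pi/2),0])
rd=tool(yaw-np.pi/2,120*deg)
for dz in (30,):
    g=np.array([494.3,6,55+dz])+hd*8; plan([(gtcp(g,rd),rd)],dec=3)
E
python3 - <<'E'
import cv2
im=cv2.imread("pics/wrist5.png")
cv2.imwrite("pics/w5f.png",cv2.resize(im[200:410,250:400],None,fx=3,fy=2.8,interpolation=cv2.INTER_CUBIC))
E
```

```text
foot dir [-0.10411888 -0.99456435 -0.00101133]
43 (np.float64(319.45409738244956), np.float64(262.75382345202934)) (np.float64(319.45409738244956), np.float64(262.75382345202934))
47 (np.float64(319.39670164697276), np.float64(254.3738134094034)) (np.float64(319.39670164697276), np.float64(254.3738134094034))
50 (np.float64(319.35213646070065), np.float64(247.76475383144725)) (np.float64(319.35213646070065), np.float64(247.76475383144725))
53 (np.float64(319.3062501036375), np.float64(240.86194510277377)) (np.float64(319.3062501036375), np.float64(240.86194510277377))
band-edge 44 [np.float64(228.6), np.float64(297.8)]
band-edge 47 [np.float64(222.1), np.float64(291.9)]
band-edge 50 [np.float64(215.4), np.float64(285.6)]
([0.365, -0.015, 0.479, 0.002, 0.002, -0.003], 3)
```

View pics/w5f.png

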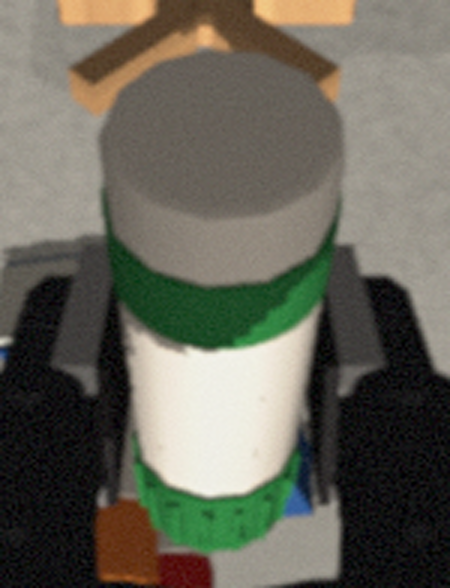

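```bash
python3 - <<'E'
from kin import *
s=arm.read_state(); r=R.from_quat(s["ee_rot"]); p=arm.get_image("wrist"); P=np.array(p["pose"])
tp=s["position"]
obs=[(0,1,218.6),(0,-1,277.9),(12,-1,301.8),(26,-1,323.9),(80,-1,377.5),(110,-1,395.7)]
def pred(v):
    z0,x0,t=v[:3]  # foot center in tool x,z, tilt: foot dir = cos t x - sin t z
    f=np.array([np.cos(t),0,-np.sin(t)]); n=np.cross(f,[0,1,0]); 
    return np.array([proj(p,tp+r.apply(np.array([x0,1.4,z0])-f*a+n*13*b),True)[1] for a,b,_ in obs])
o=np.array([a[2] for a in obs])
print(pred([54-47*.5,47*.866,30*deg])-o)
R1=least_squares(lambda v:pred(v)-o,[30,40,.5]); v=R1.x; print(v[:2],v[2]/deg,R1.fun)
R2=least_squares(lambda v:pred(v)+v[3]-o,[30,40,.5,0]); v=R2.x; print(v[:2],v[2]/deg,v[3],R2.fun)
for v in (R1.x,R2.x):
    f=np.array([np.cos(v[2]),0,-np.sin(v[2])]); mid=np.array([v[1],0,v[0]])-55*f; print("mid tool",mid,"axis crosses tool x=0 at z", v[0]+f[2]*(-v[1]/f[0]), "dist foot", v[1]/f[0], "world foot dir",r.apply(f))
E
```

```text
[ 3.58443798 14.02457003 12.10676961 10.94378743  9.15088554  8.46037497]
[41.40476467 39.15862808] 28.78204326783379 [-0.3712633   1.56220849 -0.49166742 -1.30643488 -0.17654591  0.78370432]
[19.52763036  1.88458862] 7.846290199054634 -135.8001431587328 [-0.37124791  1.56215953 -0.49165712 -1.30639245 -0.1765316   0.78367238]
mid tool [-9.04654106  0.         67.88611035] axis crosses tool x=0 at z 62.91642379612824 dist foot 44.67829037765458 world foot dir [-0.10382192 -0.99434721 -0.02224032]
mid tool [-52.60049424   0.          27.03600868] axis crosses tool x=0 at z 19.787338221160585 dist foot 1.902399132333969 world foot dir [-0.09683351 -0.92072599 -0.37800388]
```

```bash
python3 - <<'E'
from kin import *
s=arm.read_state(); r=R.from_quat(s["ee_rot"]); p=arm.get_image("wrist"); tp=s["position"]
for X in [(11,-13,73),(-11,-13,73),(11,13,73),(-11,13,73),(11,-13,54),(11,13,54),(11,-13,35)]: print(X,np.round(proj(p,tp+r.apply(X),True),1))
im=p["img"][:,:,::-1]
cv2.imwrite("pics/w5p.png",cv2.resize(im[250:400,235:415],None,fx=4.4,fy=4,interpolation=cv2.INTER_CUBIC))
E
```

```text
(11, -13, 73) [289.7 283.2]
(-11, -13, 73) [291.4 326.7]
(11, 13, 73) [350.5 283.4]
(-11, 13, 73) [348.9 326.8]
(11, -13, 54) [285.8 304.6]
(11, 13, 54) [354.  304.8]
(11, -13, 35) [280.9 331.6]
```

View pics/w5p.png

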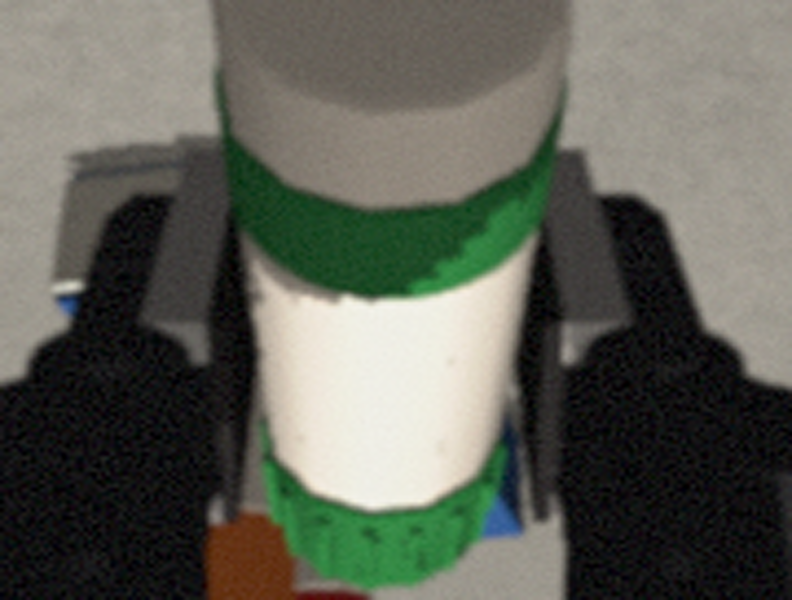

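```bash
python3 - <<'E'
from kin import *
s=arm.read_state(); r=R.from_quat(s["ee_rot"]); p=arm.get_image("side"); tp=s["position"]
im=p["img"][:,:,::-1]; cv2.imwrite("pics/s5p.png",cv2.resize(im[205:275,310:390],None,fx=8,fy=8,interpolation=cv2.INTER_CUBIC))
for zc in (54,58,63,66):
    f=np.array([np.cos(30*deg),0,-np.sin(30*deg)])
    for d in (45,47): 
        a=np.array([0,0,zc])+f*(d-110); b=a+f*30; c=np.array([0,0,zc])+f*d
        print(zc,d,[np.round((np.array(proj(p,tp+r.apply(X)))-(310,205))*8) for X in (a,b)], "mid z",(tp+r.apply((a+c)/2)).round(1), "ring30 top/bot",[np.round((np.array(proj(p,tp+r.apply(b)+np.array([0,0,k])))-(310,205))*8) for k in(13,-13)])
E
```

```text
54 45 [array([153., 332.]), array([208., 274.])] mid z [493.8  15.7 144.8] ring30 top/bot [array([208., 238.]), array([208., 310.])]
54 47 [array([157., 328.]), array([211., 271.])] mid z [493.5  13.7 144.8] ring30 top/bot [array([212., 235.]), array([211., 306.])]
58 45 [array([149., 345.]), array([204., 288.])] mid z [494.   17.7 141.3] ring30 top/bot [array([204., 252.]), array([204., 323.])]
58 47 [array([153., 341.]), array([208., 284.])] mid z [493.8  15.7 141.3] ring30 top/bot [array([208., 248.]), array([207., 319.])]
63 45 [array([145., 362.]), array([200., 304.])] mid z [494.2  20.2 137. ] ring30 top/bot [array([200., 268.]), array([199., 340.])]
63 47 [array([148., 358.]), array([203., 300.])] mid z [494.   18.2 137. ] ring30 top/bot [array([203., 265.]), array([203., 336.])]
66 45 [array([142., 372.]), array([197., 314.])] mid z [494.4  21.7 134.4] ring30 top/bot [array([197., 278.]), array([197., 349.])]
66 47 [array([146., 368.]), array([200., 310.])] mid z [494.2  19.7 134.4] ring30 top/bot [array([201., 275.]), array([200., 346.])]
```

View pics/s5p.png

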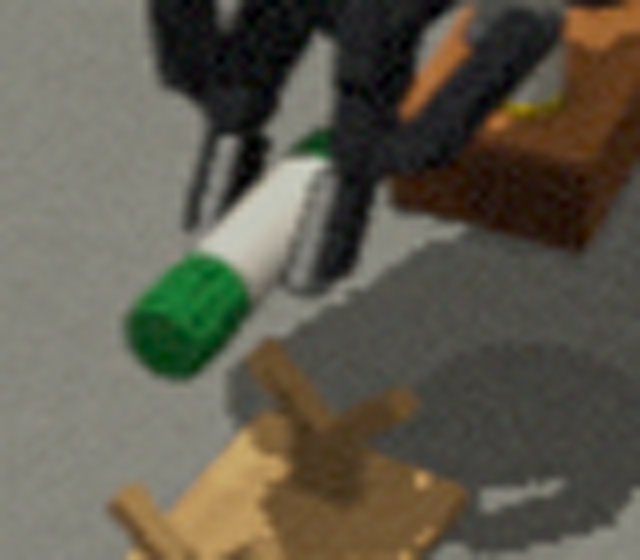

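{"method": "apply_moves", "body": {
  "increments": [
    [[0.18,-0.01,0.24,0,0,0,-1],[0.36,-0.015,0.48,0,0,0,-1],[0.36,-0.015,0.48,0,0,0,-1],[0.36,-0.015,0.48,0,0,0,-1],[0.36,-0.015,0.48,0,0,0,-1]]
  ]
}}

```text
clock: 14.4
position: [491.5, -28.3, 133.4]
ee_rot: [-0.647, 0.717, 0.173, 0.193]
contact_force: [-0.1, 0.3, -0.9]
gripper_width: 24.1
```

```bash
python3 - <<'E'
from kin import *
sent(.36,-.015,.48,0,0,0)
p=arm.get_image("wrist"); im=p["img"][:,:,::-1]; cv2.imwrite("pics/w6.png",cv2.resize(im[0:400,200:440],None,fx=2,fy=1.5) if 0 else cv2.resize(im[20:320,220:420],None,fx=2,fy=2,interpolation=cv2.INTER_CUBIC))
q=arm.get_image("side"); im=q["img"][:,:,::-1]; cv2.imwrite("pics/s6.png",cv2.resize(im[215:315,300:390],None,fx=6,fy=6,interpolation=cv2.INTER_CUBIC))
E
```

```text
t 14.4 q [-0.03  0.41 -0.29 -0.67 -0.94  0.35] pos [491.52 -28.26 133.35] err [0.73 0.08 1.39] rot 0.15 F [-0.13  0.31 -0.87] w 24.1
```

View pics/w6.png

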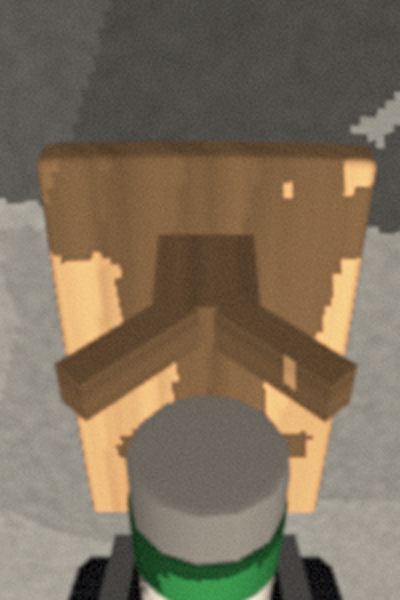

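View pics/s6.png

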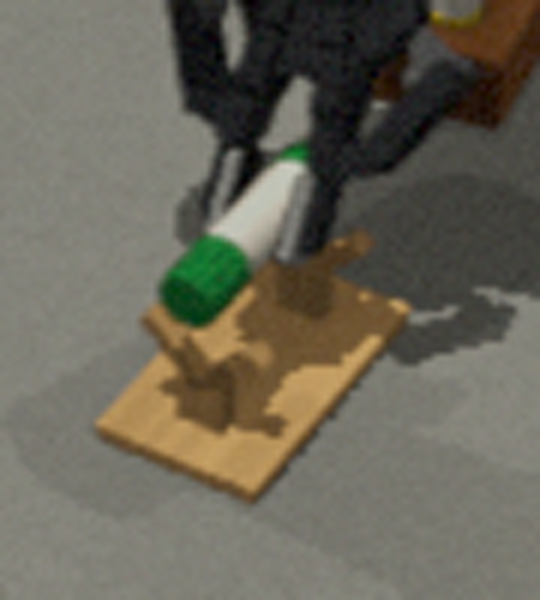

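```bash
python3 - <<'E'
from kin import *
p,r=load(); G=p+r.apply([0,0,54]); print("cmd grasp",G, arm.read_state()["position"]-p)
plan([(p-[0,0,G[2]-58],r)],dec=3)
plan([(p-[0,0,G[2]-55],r)],dec=3)
E
```

```text
cmd grasp [493.50118732  -1.43766102  85.22103886] [0.62813645 0.16645184 1.52701681]
([0.136, 0.0, 0.236, 0.0, 0.0, 0.0], 2)
([0.151, 0.0, 0.262, 0.0, 0.0, 0.0], 2)
```

{"method": "apply_moves", "body": {
  "increments": [
    [[0.04,0,0.07,0,0,0,-1],[0.08,0,0.14,0,0,0,-1],[0.12,0,0.21,0,0,0,-1],[0.13,0,0.23,0,0,0,-1],[0.13,0,0.23,0,0,0,-1],[0.13,0,0.23,0,0,0,-1]]
  ]
}}

```text
clock: 15.1
position: [491.6, -28.1, 105.6]
ee_rot: [-0.647, 0.717, 0.173, 0.192]
contact_force: [2.9, 0.2, 0.8]
gripper_width: 24.3
```

```bash
python3 - <<'E'
from kin import *
sent(.13,0,.23,0,0,0)
p=arm.get_image("wrist"); im=p["img"][:,:,::-1]; cv2.imwrite("pics/w7.png",cv2.resize(im[20:320,220:420],None,fx=2,fy=2,interpolation=cv2.INTER_CUBIC))
q=arm.get_image("side"); im=q["img"][:,:,::-1]; cv2.imwrite("pics/s7.png",cv2.resize(im[215:315,300:390],None,fx=6,fy=6,interpolation=cv2.INTER_CUBIC))
p,r=load(); print("cmd grasp",p+r.apply([0,0,54]))
E
```

```text
t 15.1 q [-0.04  0.46 -0.3  -0.69 -0.9   0.4 ] pos [491.56 -28.12 105.58] err [ 0.78 -0.05  0.03] rot 0.11 F [2.89 0.19 0.76] w 24.3
cmd grasp [493.49  -1.17  58.8 ]
```

View pics/w7.png

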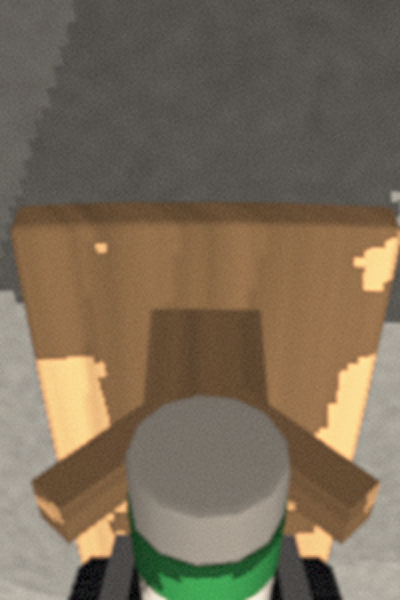

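View pics/s7.png

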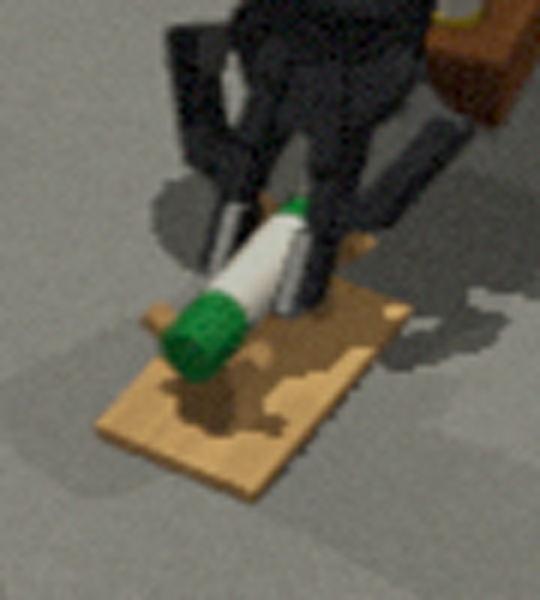

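{"method": "apply_moves", "body": {
  "increments": [
    [[0.005,-0.01,0.01,0,0,0,-1],[0.01,-0.01,0.02,0,0,0,-1],[0.015,-0.01,0.025,0,0,0,-1],[0.015,-0.01,0.025,0,0,0,-1]]
  ]
}}

```text
clock: 15.6
position: [491.8, -28.2, 105.1]
ee_rot: [-0.648, 0.716, 0.175, 0.193]
contact_force: [-1.9, -1.6, 16.6]
gripper_width: 24.2
```

```bash
python3 - <<'E'
from kin import *
sent(.015,-.01,.025,0,0,0)
p,r=load(); print("cmd grasp",p+r.apply([0,0,54]))
E
```

```text
t 15.6 q [-0.04  0.46 -0.3  -0.69 -0.9   0.41] pos [491.78 -28.23 105.13] err [ 0.02 -0.    2.5 ] rot 0.2 F [-1.9  -1.63 16.58] w 24.2
cmd grasp [494.47  -1.32  55.89]
```

{"method": "apply_moves", "body": {
  "increments": [
    [[-0.01,0,-0.02,0,0,0,-1],[-0.01,0,-0.02,0,0,0,-1],[-0.01,0,-0.02,0,0,0,0.3],[-0.01,0,-0.02,0,0,0,0.3],[-0.01,0,-0.02,0,0,0,0.3],[-0.01,0,-0.02,0,0,0,0.3],[-0.01,0,-0.02,0,0,0,0.3],[-0.01,0,-0.02,0,0,0,0.3]]
  ]
}}

```text
clock: 16.4
position: [491.5, -28.3, 104.7]
ee_rot: [-0.647, 0.717, 0.174, 0.192]
contact_force: [-0.5, -0.1, 0.5]
gripper_width: 55.3
```

```bash
python3 - <<'E'
from kin import *
sent(-.01,0,-.02,0,0,0)
p=arm.get_image("wrist"); im=p["img"][:,:,::-1]; cv2.imwrite("pics/w8.png",im)
q=arm.get_image("side"); im=q["img"][:,:,::-1]; cv2.imwrite("pics/s8.png",cv2.resize(im[215:315,300:390],None,fx=6,fy=6,interpolation=cv2.INTER_CUBIC))
p,r=load(); print("cmd grasp",p+r.apply([0,0,54]))
E
```

```text
t 16.4 q [-0.04  0.46 -0.3  -0.69 -0.9   0.4 ] pos [491.54 -28.26 104.71] err [-0.21  0.1  -0.15] rot 0.03 F [-0.55 -0.09  0.55] w 55.3
cmd grasp [494.46  -1.46  58.12]
```

View pics/w8.png

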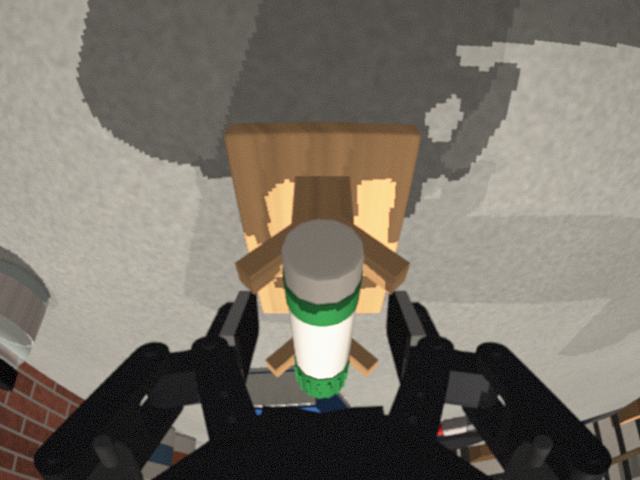

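View pics/s8.png

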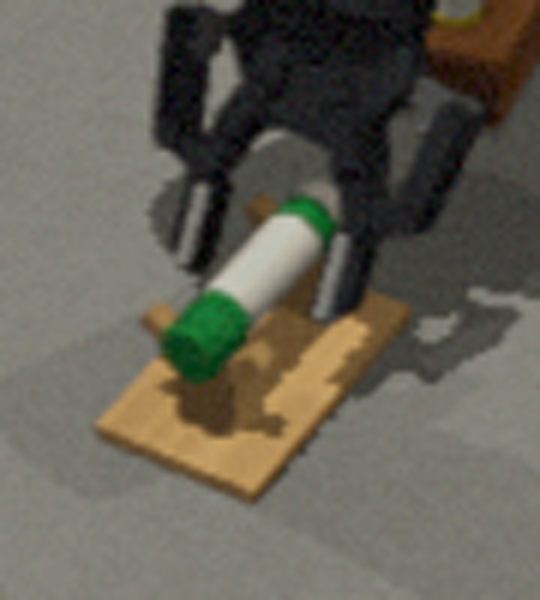

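```bash
python3 - <<'E'
from kin import *
p,r=load(); s=arm.read_state()
_,(up,ru)=plan([(p+[0,0,92],r)])
yaw=-.1024; rd=tool(yaw+np.pi/2,120*deg)
g=np.array([496.1,14.8,57+90.]); q,e=ik(gtcp(g,rd),rd,[.53,.5,-.69,.59,-.8,2.0]); print(q,e)
qu,e=ik(up,ru,s["joints"]); print(qu,e)
k=jpath(qu,q); plan(k,start=(up,ru))
E
```

```text
([-0.46, 0.0, -0.8, 0.0, 0.0, 0.0], 4)
[ 0.56173188  0.37355367 -0.56847148  0.47874431 -1.02495465  2.14347055] 5.854872142663226e-14
[-0.02106761  0.32001163 -0.24895197 -0.61415219 -1.04746982  0.24410905] 2.2737367544323206e-15
  key [475. -28. 184.] grasp [471.  -8. 133.] zdir [-0.08  0.37 -0.93]
  key [466. -27. 177.] grasp [457. -16. 125.] zdir [-0.17  0.21 -0.96]
  key [465. -24. 175.] grasp [453. -22. 123.] zdir [-0.22  0.04 -0.97]
  key [470. -17. 178.] grasp [457. -23. 125.] zdir [-0.23 -0.12 -0.97]
  key [479.  -3. 182.] grasp [468. -17. 132.] zdir [-0.19 -0.28 -0.94]
  key [489.  16. 188.] grasp [482.  -5. 139.] zdir [-0.14 -0.4  -0.91]
  key [499.  42. 194.] grasp [496.  15. 147.] zdir [-0.05 -0.5  -0.87]
([0.08, 0.17, 0.11, -0.29, 0.26, -0.87], 5)
([-0.01, 0.08, 0.07, -0.33, 0.17, -0.89], 6)
([-0.03, -0.01, 0.03, -0.35, 0.07, -0.89], 5)
([0.02, -0.09, -0.03, -0.33, 0.0, -0.88], 5)
([0.1, -0.11, -0.09, -0.32, -0.08, -0.88], 5)
([0.17, -0.08, -0.12, -0.25, -0.11, -0.77], 5)
([0.22, -0.03, -0.17, -0.23, -0.16, -0.78], 5)
```

{"method": "apply_moves", "body": {
  "increments": [
    [[-0.1,0,-0.175,0,0,0,0.3],[-0.25,0,-0.435,0,0,0,0.3],[-0.46,0,-0.8,0,0,0,0.3],[-0.46,0,-0.8,0,0,0,0.3]]
  ]
}}

```text
clock: 16.9
position: [494.2, -28.9, 202.6]
ee_rot: [-0.648, 0.716, 0.17, 0.196]
contact_force: [1.9, 0.2, 0.5]
gripper_width: 55.7
```

{"method": "apply_moves", "body": {
  "increments": [
    [[0.08,0.17,0.11,-0.29,0.26,-0.87,0.3],[0.08,0.17,0.11,-0.29,0.26,-0.87,0.3],[0.08,0.17,0.11,-0.29,0.26,-0.87,0.3],[0.08,0.17,0.11,-0.29,0.26,-0.87,0.3],[0.08,0.17,0.11,-0.29,0.26,-0.87,0.3]]
  ]
}}

```text
clock: 17.4
position: [474.5, -27.8, 183.3]
ee_rot: [0.808, -0.558, -0.138, -0.132]
contact_force: [-0.5, 0.5, -0.1]
gripper_width: 55.6
```

{"method": "apply_moves", "body": {
  "increments": [
    [[-0.01,0.08,0.07,-0.33,0.17,-0.89,0.3],[-0.01,0.08,0.07,-0.33,0.17,-0.89,0.3],[-0.01,0.08,0.07,-0.33,0.17,-0.89,0.3],[-0.01,0.08,0.07,-0.33,0.17,-0.89,0.3],[-0.01,0.08,0.07,-0.33,0.17,-0.89,0.3]]
  ]
}}

```text
clock: 17.9
position: [466.1, -27.4, 176.9]
ee_rot: [0.923, -0.359, -0.117, -0.069]
contact_force: [0.2, 0.0, -1.1]
gripper_width: 55.6
```

{"method": "apply_moves", "body": {
  "increments": [
    [[-0.03,-0.01,0.03,-0.35,0.07,-0.89,0.3],[-0.03,-0.01,0.03,-0.35,0.07,-0.89,0.3],[-0.03,-0.01,0.03,-0.35,0.07,-0.89,0.3],[-0.03,-0.01,0.03,-0.35,0.07,-0.89,0.3],[-0.03,-0.01,0.03,-0.35,0.07,-0.89,0.3]]
  ]
}}

```text
clock: 18.4
position: [464.1, -24.2, 174.9]
ee_rot: [0.984, -0.137, -0.113, -0.006]
contact_force: [-0.2, -0.3, -0.3]
gripper_width: 55.5
```

{"method": "apply_moves", "body": {
  "increments": [
    [[0.02,-0.09,-0.03,-0.33,0,-0.88,0.3],[0.02,-0.09,-0.03,-0.33,0,-0.88,0.3],[0.02,-0.09,-0.03,-0.33,0,-0.88,0.3],[0.02,-0.09,-0.03,-0.33,0,-0.88,0.3],[0.02,-0.09,-0.03,-0.33,0,-0.88,0.3]]
  ]
}}

```text
clock: 18.9
position: [469.1, -16.3, 177.3]
ee_rot: [0.987, 0.09, -0.12, 0.049]
contact_force: [0.8, 0.8, -0.1]
gripper_width: 55.5
```

{"method": "apply_moves", "body": {
  "increments": [
    [[0.1,-0.11,-0.09,-0.32,-0.08,-0.88,0.3],[0.1,-0.11,-0.09,-0.32,-0.08,-0.88,0.3],[0.1,-0.11,-0.09,-0.32,-0.08,-0.88,0.3],[0.1,-0.11,-0.09,-0.32,-0.08,-0.88,0.3],[0.1,-0.11,-0.09,-0.32,-0.08,-0.88,0.3]]
  ]
}}

```text
clock: 19.4
position: [478.6, -2.9, 182.7]
ee_rot: [0.934, 0.312, -0.139, 0.102]
contact_force: [0.8, 0.4, -0.1]
gripper_width: 55.9
```

{"method": "apply_moves", "body": {
  "increments": [
    [[0.17,-0.08,-0.12,-0.25,-0.11,-0.77,0.3],[0.17,-0.08,-0.12,-0.25,-0.11,-0.77,0.3],[0.17,-0.08,-0.12,-0.25,-0.11,-0.77,0.3],[0.17,-0.08,-0.12,-0.25,-0.11,-0.77,0.3],[0.17,-0.08,-0.12,-0.25,-0.11,-0.77,0.3]]
  ]
}}

```text
clock: 19.9
position: [489.2, 16.2, 187.8]
ee_rot: [0.845, 0.489, -0.162, 0.14]
contact_force: [-1.0, 0.0, 0.6]
gripper_width: 55.6
```

{"method": "apply_moves", "body": {
  "increments": [
    [[0.22,-0.03,-0.17,-0.23,-0.16,-0.78,0.3],[0.22,-0.03,-0.17,-0.23,-0.16,-0.78,0.3],[0.22,-0.03,-0.17,-0.23,-0.16,-0.78,0.3],[0.22,-0.03,-0.17,-0.23,-0.16,-0.78,0.3],[0.22,-0.03,-0.17,-0.23,-0.16,-0.78,0.3],[0.22,-0.03,-0.17,-0.23,-0.16,-0.78,0.3]]
  ]
}}

```text
clock: 20.5
position: [499.4, 41.6, 194.0]
ee_rot: [0.718, 0.647, -0.191, 0.174]
contact_force: [0.2, -0.3, -1.0]
gripper_width: 55.4
```

```bash
python3 - <<'E'
from kin import *
many([(-.46,0,-.8,0,0,0),(0.08, 0.17, 0.11, -0.29, 0.26, -0.87),(-0.01, 0.08, 0.07, -0.33, 0.17, -0.89),(-0.03, -0.01, 0.03, -0.35, 0.07, -0.89),(0.02, -0.09, -0.03, -0.33, 0.0, -0.88),(0.1, -0.11, -0.09, -0.32, -0.08, -0.88),(0.17, -0.08, -0.12, -0.25, -0.11, -0.77),(0.22, -0.03, -0.17, -0.23, -0.16, -0.78)])
p=arm.get_image("wrist"); im=p["img"][:,:,::-1]; cv2.imwrite("pics/w9.png",im)
p,r=load(); print("cmd grasp",p+r.apply([0,0,54]))
E
```

```text
t 20.5 q [ 0.56  0.37 -0.57  0.48 -1.02  2.14] pos [499.38  41.65 193.99] err [ 0.21 -0.13  0.23] rot 0.22 F [ 0.2  -0.29 -0.97] w 55.4
cmd grasp [496.52  14.94 146.98]
```

View pics/w9.png

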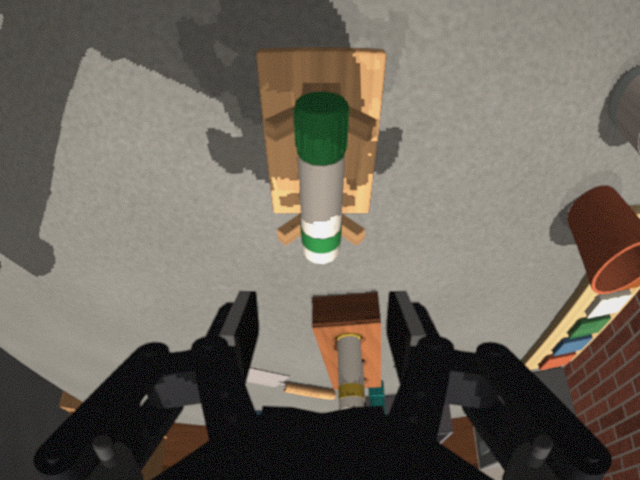

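```bash
python3 - <<'E'
from kin import *
yaw=-.1024; rd=tool(yaw+np.pi/2,120*deg)
plan([(gtcp([495.9,14.8,57],rd),rd)],dec=3)
E
```

```text
([0.448, -0.006, 0.781, 0.004, -0.001, 0.004], 4)
```

{"method": "apply_moves", "body": {
  "increments": [
    [[0.1,0,0.17,0,0,0,0.3],[0.2,0,0.35,0,0,0,0.3],[0.3,0,0.52,0,0,0,0.3],[0.4,0,0.69,0,0,0,0.3],[0.45,0,0.78,0,0,0,0.3],[0.45,0,0.78,0,0,0,0.3],[0.45,0,0.78,0,0,0,0.3]]
  ]
}}

```text
clock: 21.25
position: [499.5, 41.9, 104.1]
ee_rot: [0.717, 0.648, -0.191, 0.174]
contact_force: [-0.1, 1.2, 0.2]
gripper_width: 55.5
```

```bash
python3 - <<'E'
from kin import *
sent(.45,0,.78,0,0,0)
p=arm.get_image("wrist"); im=p["img"][:,:,::-1]; cv2.imwrite("pics/w10.png",im)
p,r=load(); print("cmd grasp",p+r.apply([0,0,54]))
E
```

```text
t 21.25 q [ 0.55  0.5  -0.67  0.58 -0.82  2.  ] pos [499.54  41.93 104.14] err [0.29 0.12 0.42] rot 0.05 F [-0.1   1.15  0.24] w 55.5
cmd grasp [496.6   14.97  56.93]
```

View pics/w10.png

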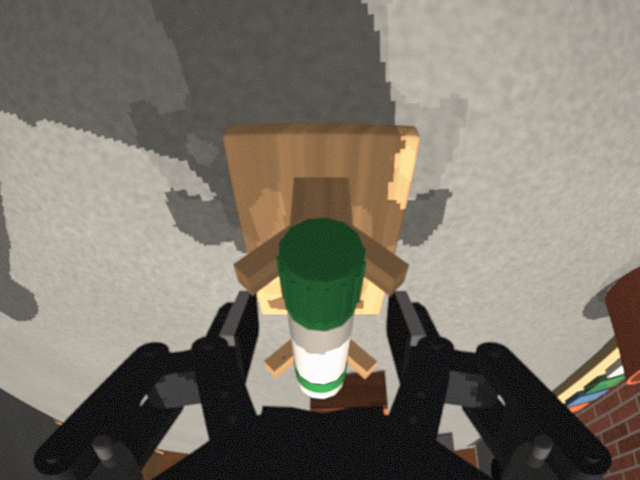

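{"method": "apply_moves", "body": {
  "increments": [
    [[0,0,0,0,0,0,-1],[0,0,0,0,0,0,-1],[0,0,0,0,0,0,-1],[0,0,0,0,0,0,-1],[0,0,0,0,0,0,-1],[0,0,0,0,0,0,-1],[0,0,0,0,0,0,-1]]
  ]
}}

```text
clock: 22.0
position: [499.0, 42.0, 104.6]
ee_rot: [0.716, 0.648, -0.191, 0.174]
contact_force: [-2.7, 4.4, 5.9]
gripper_width: 24.6
```

```bash
python3 - <<'E'
from kin import *
sent(0,0,0,0,0,0)
p,r=load(); s=arm.read_state()
_,(up,ru)=plan([(p+[0,0,95],r)])
a=ru.inv().apply([0,0,1])*0
# tube direction in tool: cap dir = cos30 x - sin30 z
c=np.array([np.cos(30*deg),0,-np.sin(30*deg)])
for psi in (-20,-30):
    rp=tool(psi*deg,30*deg); g=np.array([525,359.5,71+120.])
    S=allik(gtcp(g,rp),rp,14)
    for q in S:
        print("psi",psi,q,[x.round() for x in pts(q)[1:4]])
        qu,e=ik(up,ru,s["joints"])
        if np.abs(q-qu).max()<4:
            k=jpath(qu,q,show=False); print(len(k))
            for P,Q in k:
                G=P+Q.apply([0,0,54]); d=Q.apply(c); print("  G",G.round(),"cap",(G+d*47).round(),"foot",(G-d*63).round(),"cam",(P+Q.apply([78,0,-71])).round())
E
```

```text
t 22.0 q [ 0.55  0.5  -0.67  0.58 -0.82  2.  ] pos [498.95  41.97 104.58] err [-0.29  0.16  0.86] rot 0.05 F [-2.68  4.42  5.87] w 24.6
([-0.47, 0.0, -0.82, 0.0, 0.0, 0.0], 4)
psi -20 [ 0.97  0.44 -0.79  1.61 -0.99 -1.17] [array([136., 196., 672.]), array([218., 315., 276.]), array([298., 442., 331.])]
6
  G [530.  52. 168.] cap [548.  96. 168.] foot [506.  -6. 169.] cam [555. 183. 231.]
  G [556. 109. 183.] cap [581. 147. 193.] foot [523.  57. 169.] cam [579. 233. 259.]
  G [567. 184. 192.] cap [590. 215. 219.] foot [537. 142. 156.] cam [570. 291. 294.]
  G [558. 269. 195.] cap [571. 288. 237.] foot [542. 244. 140.] cam [527. 343. 319.]
  G [545. 314. 194.] cap [551. 325. 240.] foot [537. 301. 133.] cam [496. 365. 323.]
  G [525. 360. 191.] cap [525. 360. 238.] foot [525. 360. 128.] cam [460. 383. 321.]
psi -30 [ 1.05  0.49 -0.68  1.35 -1.09 -1.12] [array([132., 231., 659.]), array([214., 373., 270.]), array([316., 480., 331.])]
6
  G [522.  58. 163.] cap [541. 102. 162.] foot [497.   1. 163.] cam [551. 188. 226.]
  G [543. 115. 173.] cap [570. 152. 182.] foot [506.  65. 161.] cam [575. 237. 249.]
  G [553. 183. 182.] cap [580. 213. 207.] foot [517. 144. 149.] cam [572. 290. 282.]
  G [550. 260. 188.] cap [568. 279. 227.] foot [526. 235. 136.] cam [538. 342. 310.]
  G [541. 309. 190.] cap [550. 320. 235.] foot [528. 295. 130.] cam [505. 370. 320.]
  G [525. 360. 191.] cap [525. 360. 238.] foot [525. 360. 128.] cam [465. 394. 321.]
```

```bash
python3 - <<'E'
from kin import *
p,r=load(); s=arm.read_state()
o,(up,ru)=plan([(p+[0,0,165],r)])
c=np.array([np.cos(30*deg),0,-np.sin(30*deg)])
rp=tool(-25*deg,30*deg); g=np.array([525,359.5,71+150.])
q,e=ik(gtcp(g,rp),rp,[1.0,.45,-.73,1.5,-1.04,-1.15]); print(q,e)
qu,e=ik(up,ru,s["joints"]); print(qu,e)
k=jpath(qu,q,show=False)
for P,Q in k:
    G=P+Q.apply([0,0,54]); d=Q.apply(c); print("  G",G.round(),"cap",(G+d*47).round(),"foot",(G-d*63).round(),"cam",(P+Q.apply([78,0,-71])).round())
plan(k,start=(up,ru))
E
```

```text
([-0.41, 0.0, -0.71, 0.0, 0.0, 0.0], 4)
([-0.41, 0.0, -0.72, 0.0, 0.0, 0.0], 4)
[ 1.02805991  0.42247071 -0.71137202  1.42294218 -1.05647445 -1.06635753] 2.531805876060389e-12
[ 0.56862711  0.28512765 -0.46746697  0.43542597 -1.19531544  2.23329012] 2.5394321312433023e-10
  G [526.  51. 230.] cap [544.  95. 229.] foot [501.  -7. 231.] cam [552. 182. 292.]
  G [550. 106. 236.] cap [576. 144. 246.] foot [514.  55. 224.] cam [578. 230. 311.]
  G [562. 176. 239.] cap [587. 207. 264.] foot [528. 135. 205.] cam [573. 285. 338.]
  G [557. 259. 235.] cap [572. 279. 275.] foot [537. 233. 181.] cam [535. 340. 356.]
  G [545. 309. 229.] cap [552. 320. 274.] foot [535. 295. 169.] cam [502. 366. 358.]
  G [525. 360. 221.] cap [525. 360. 268.] foot [525. 360. 158.] cam [462. 389. 351.]
([0.35, 0.17, -0.25, -0.36, -0.15, 0.88], 6)
([0.48, -0.07, -0.35, -0.38, 0.13, 0.9], 6)
([0.4, -0.36, -0.42, -0.21, 0.35, 0.89], 6)
([0.17, -0.61, -0.5, 0.07, 0.41, 0.9], 6)
([-0.09, -0.37, -0.31, 0.16, 0.17, 0.51], 4)
([-0.22, -0.34, -0.33, 0.22, 0.11, 0.51], 4)
```

{"method": "apply_moves", "body": {
  "increments": [
    [[-0.1,0,-0.175,0,0,0,-1],[-0.25,0,-0.43,0,0,0,-1],[-0.41,0,-0.71,0,0,0,-1],[-0.41,0,-0.71,0,0,0,-1]]
  ]
}}

```text
clock: 22.4
position: [501.0, 43.1, 189.3]
ee_rot: [0.717, 0.648, -0.187, 0.175]
contact_force: [0.4, 0.6, -0.7]
gripper_width: 24.1
```

{"method": "apply_moves", "body": {
  "increments": [
    [[-0.2,0,-0.35,0,0,0,-1],[-0.41,0,-0.72,0,0,0,-1],[-0.41,0,-0.72,0,0,0,-1]]
  ]
}}

```text
clock: 22.7
position: [501.1, 43.4, 273.1]
ee_rot: [0.717, 0.648, -0.186, 0.175]
contact_force: [-0.3, 0.6, -0.5]
gripper_width: 24.7
```

{"method": "apply_moves", "body": {
  "increments": [
    [[0.35,0.17,-0.25,-0.36,-0.15,0.88,-1],[0.35,0.17,-0.25,-0.36,-0.15,0.88,-1],[0.35,0.17,-0.25,-0.36,-0.15,0.88,-1],[0.35,0.17,-0.25,-0.36,-0.15,0.88,-1],[0.35,0.17,-0.25,-0.36,-0.15,0.88,-1]]
  ]
}}

```text
clock: 23.2
position: [519.5, 83.0, 271.2]
ee_rot: [0.814, 0.485, -0.118, 0.298]
contact_force: [-0.4, -0.6, -0.3]
gripper_width: 24.4
```

```bash
python3 - <<'E'
from kin import *
many([(-.41,0,-.71,0,0,0),(-.41,0,-.72,0,0,0),(0.35, 0.17, -0.25, -0.36, -0.15, 0.88)])
p=arm.get_image("wrist"); im=p["img"][:,:,::-1]; cv2.imwrite("pics/w11.png",im)
E
```

```text
t 23.2 q [ 0.65  0.31 -0.52  0.62 -1.17  1.62] pos [519.51  83.   271.24] err [-0.81 -0.1  -1.52] rot 0.17 F [-0.4  -0.58 -0.29] w 24.4
```

View pics/w11.png

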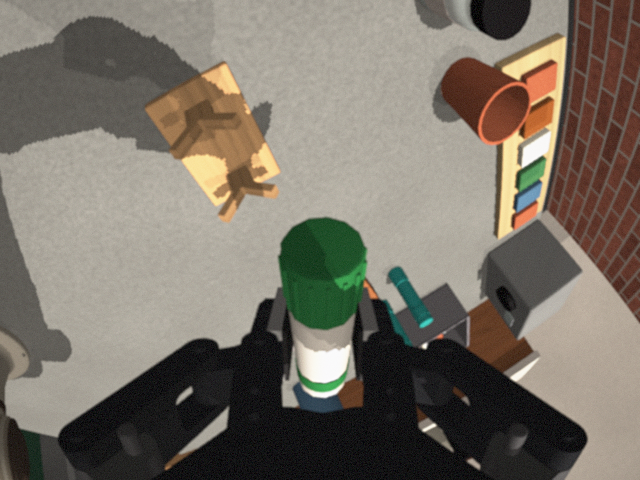

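Tube firmly held with the cap toward the camera; the cradle is empty. Continue the swing.

{"method": "apply_moves", "body": {
  "increments": [
    [[0.48,-0.07,-0.35,-0.38,0.13,0.9,-1],[0.48,-0.07,-0.35,-0.38,0.13,0.9,-1],[0.48,-0.07,-0.35,-0.38,0.13,0.9,-1],[0.48,-0.07,-0.35,-0.38,0.13,0.9,-1],[0.48,-0.07,-0.35,-0.38,0.13,0.9,-1],[0.48,-0.07,-0.35,-0.38,0.13,0.9,-1]]
  ]
}}

```text
clock: 23.85
position: [535.1, 141.0, 274.8]
ee_rot: [0.873, 0.309, 0.024, 0.376]
contact_force: [0.8, -0.9, -2.1]
gripper_width: 24.0
```

{"method": "apply_moves", "body": {
  "increments": [
    [[0.4,-0.36,-0.42,-0.21,0.35,0.89,-1],[0.4,-0.36,-0.42,-0.21,0.35,0.89,-1],[0.4,-0.36,-0.42,-0.21,0.35,0.89,-1],[0.4,-0.36,-0.42,-0.21,0.35,0.89,-1],[0.4,-0.36,-0.42,-0.21,0.35,0.89,-1],[0.4,-0.36,-0.42,-0.21,0.35,0.89,-1]]
  ]
}}

```text
clock: 24.45
position: [537.3, 209.3, 273.4]
ee_rot: [0.894, 0.139, 0.198, 0.378]
contact_force: [-0.2, 0.1, 0.0]
gripper_width: 24.1
```

{"method": "apply_moves", "body": {
  "increments": [
    [[0.17,-0.61,-0.5,0.07,0.41,0.9,-1],[0.17,-0.61,-0.5,0.07,0.41,0.9,-1],[0.17,-0.61,-0.5,0.07,0.41,0.9,-1],[0.17,-0.61,-0.5,0.07,0.41,0.9,-1],[0.17,-0.61,-0.5,0.07,0.41,0.9,-1],[0.17,-0.61,-0.5,0.07,0.41,0.9,-1]]
  ]
}}

```text
clock: 25.05
position: [523.4, 288.3, 265.0]
ee_rot: [0.883, -0.023, 0.365, 0.293]
contact_force: [-0.4, 0.0, -0.5]
gripper_width: 24.0
```

{"method": "apply_moves", "body": {
  "increments": [
    [[-0.09,-0.37,-0.31,0.16,0.17,0.51,-1],[-0.09,-0.37,-0.31,0.16,0.17,0.51,-1],[-0.09,-0.37,-0.31,0.16,0.17,0.51,-1],[-0.09,-0.37,-0.31,0.16,0.17,0.51,-1]]
  ]
}}

```text
clock: 25.45
position: [506.7, 333.3, 257.9]
ee_rot: [0.868, -0.108, 0.436, 0.211]
contact_force: [0.3, 0.3, 0.5]
gripper_width: 24.2
```

{"method": "apply_moves", "body": {
  "increments": [
    [[-0.22,-0.34,-0.33,0.22,0.11,0.51,-1],[-0.22,-0.34,-0.33,0.22,0.11,0.51,-1],[-0.22,-0.34,-0.33,0.22,0.11,0.51,-1],[-0.22,-0.34,-0.33,0.22,0.11,0.51,-1],[-0.22,-0.34,-0.33,0.22,0.11,0.51,-1],[-0.22,-0.34,-0.33,0.22,0.11,0.51,-1]]
  ]
}}

```text
clock: 26.05
position: [482.9, 378.9, 248.7]
ee_rot: [0.845, -0.188, 0.489, 0.108]
contact_force: [0.1, -0.8, -0.3]
gripper_width: 24.2
```

```bash
python3 - <<'E'
from kin import *
many([(0.48, -0.07, -0.35, -0.38, 0.13, 0.9),(0.4, -0.36, -0.42, -0.21, 0.35, 0.89),(0.17, -0.61, -0.5, 0.07, 0.41, 0.9),(-0.09, -0.37, -0.31, 0.16, 0.17, 0.51),(-0.22, -0.34, -0.33, 0.22, 0.11, 0.51)])
for n in ("wrist","side","top"):
    p=arm.get_image(n); im=p["img"][:,:,::-1]; cv2.imwrite(f"pics/{n}12.png",im)
    if n=="side": cv2.imwrite("pics/s12.png",cv2.resize(im[230:400,210:320],None,fx=3.5,fy=3.5,interpolation=cv2.INTER_CUBIC))
p,r=load(); print("cmd grasp",p+r.apply([0,0,54]))
E
```

```text
t 26.05 q [ 1.03  0.42 -0.71  1.42 -1.06 -1.07] pos [482.88 378.94 248.69] err [ 0.4  -0.37  0.45] rot 0.07 F [ 0.11 -0.81 -0.34] w 24.2
cmd grasp [524.94 359.61 221.31]
```

View pics/wrist12.png

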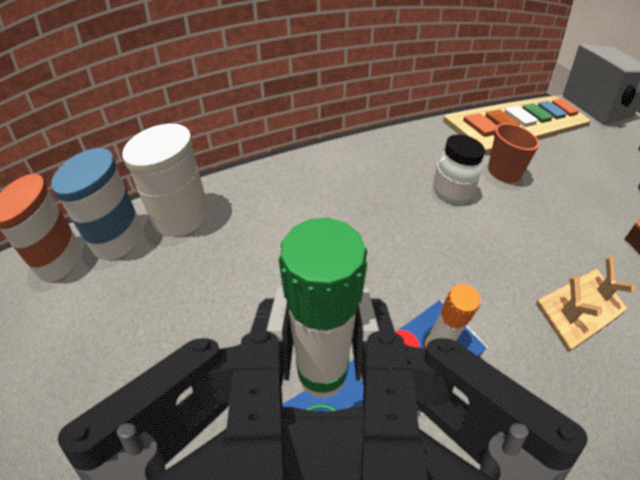

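View pics/side12.png

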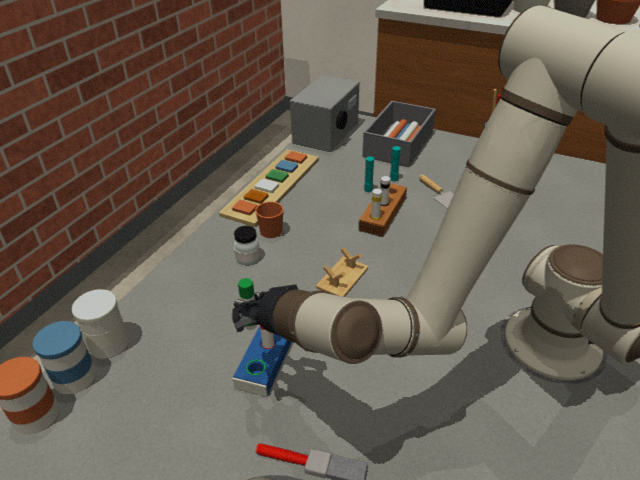

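View pics/top12.png

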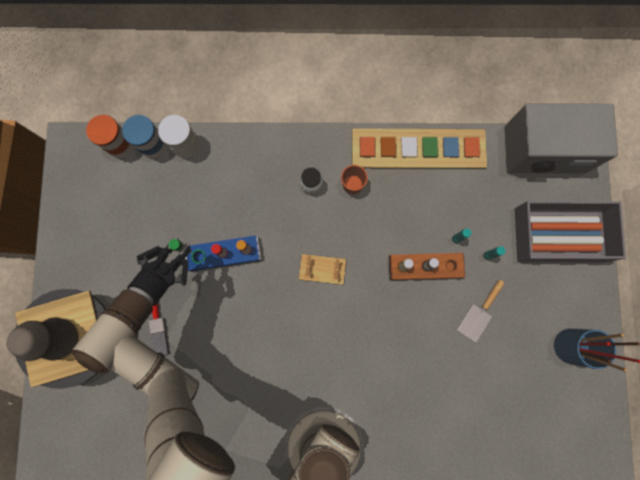

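```bash
python3 - <<'E'
import cv2
im=cv2.imread("pics/top12.png"); cv2.imwrite("pics/t12z.png",cv2.resize(im[225:280,150:230],None,fx=9,fy=9,interpolation=cv2.INTER_CUBIC))
im=cv2.imread("pics/side12.png"); cv2.imwrite("pics/s12z.png",cv2.resize(im[265:390,220:300],None,fx=5,fy=4.8,interpolation=cv2.INTER_CUBIC))
im=cv2.imread("pics/wrist12.png"); cv2.imwrite("pics/w12z.png",cv2.resize(im[205:425,250:450],None,fx=3,fy=2.7,interpolation=cv2.INTER_CUBIC))
E
```

```text
(no output)
```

View pics/t12z.png

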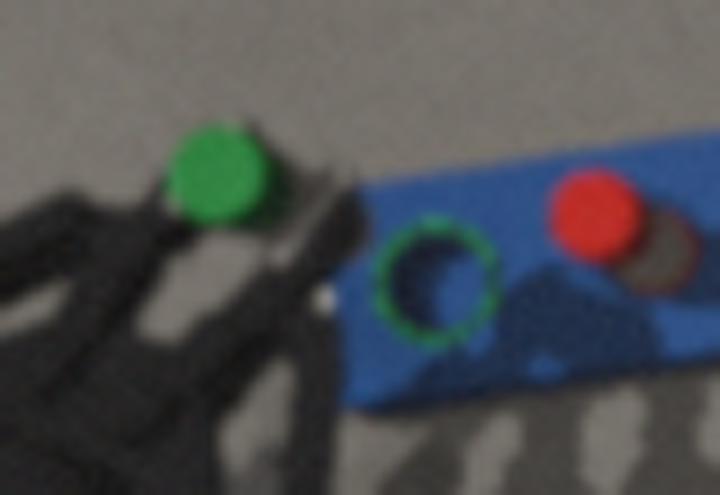

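View pics/s12z.png

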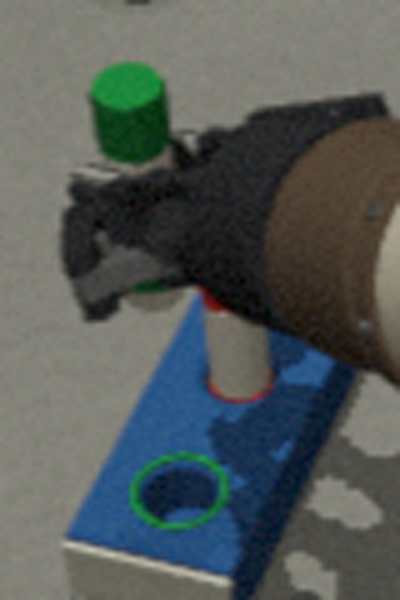

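View pics/w12z.png

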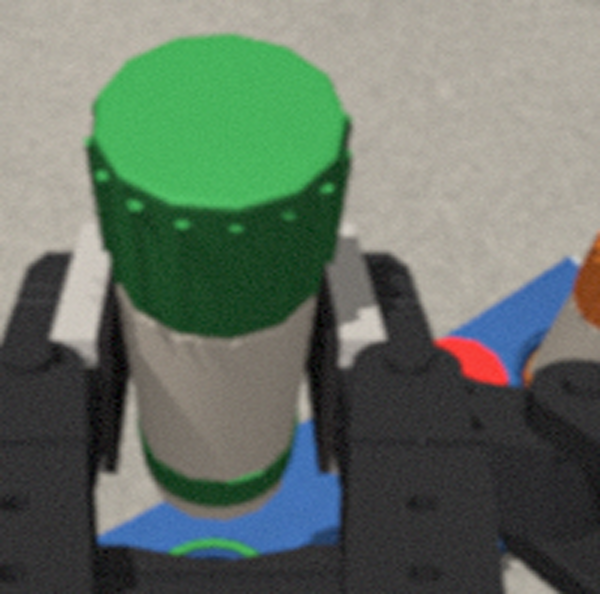

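```bash
python3 - <<'E'
from kin import *
np.set_printoptions(precision=1,suppress=True)
T=arm.get_image("top");S=arm.get_image("side")
p,r=load(); s=arm.read_state(); G=s["position"]+R.from_quat(s["ee_rot"]).apply([0,0,54]); print("grasp",G)
ct,cs=(174.1,244.3),(245.6,283.1)
X,e=tri([ray(T,ct),ray(S,cs)]); print("cap tri",X,e)
Rr,e=tri([ray(T,(198.6,256.4)),ray(S,(255.9,367.2))]); print("ring tri",Rr,e)
rt=atz(T,(198.6,256.4),38);rs=atz(S,(255.9,367.2),38)
for z in (264,268,272): print(z,"cap-ring top",atz(T,ct,z)-rt,"side",atz(S,cs,z)-rs)
print(rt,rs)
for z in (264,268,272): print(proj(T,[G[0],G[1],z]),proj(S,[G[0],G[1],z]))
E
```

```text
grasp [524.9 359.5 221.4]
cap tri [525.5 357.7 265. ] [0.3, 0.3]
ring tri [525.6 359.3  35.3] [0.6, 0.6]
264 cap-ring top [  0.7  -0.5 226. ] side [  1.6  -4.3 226. ]
268 cap-ring top [  0.1  -1.7 230. ] side [ -1.   -0.8 230. ]
272 cap-ring top [ -0.5  -3.  234. ] side [ -3.6   2.7 234. ]
[524.6 358.3  38. ] [524.9 361.3  38. ]
(np.float64(173.41146943034894), np.float64(244.4952671125877)) (np.float64(245.62277065449194), np.float64(284.27682808634404))
(np.float64(172.8839730872554), np.float64(244.2439137512168)) (np.float64(245.40511887532318), np.float64(282.60709958717695))
(np.float64(172.35274861209518), np.float64(243.99078392534742)) (np.float64(245.18635620369554), np.float64(280.92884881079596))
```

```bash
python3 - <<'E'
from kin import *
p,r=load(); rp=tool(-25*deg,30*deg); print((r.inv()*rp).as_rotvec()/.5)
o,st=plan([(p+[0.2,1.3,-100],r)],dec=3)
plan([(st[0]+[0,0,-50],r)],dec=3,start=st)
E
```

```text
[-0.00329459 -0.00336672 -0.0033715 ]
([-0.869, -0.01, 0.495, 0.0, 0.0, 0.0], 4)
([-0.433, 0.001, 0.249, 0.0, 0.0, 0.0], 3)
```

{"method": "apply_moves", "body": {
  "increments": [
    [[-0.3,-0.015,0.18,0,0,0,-1],[-0.6,-0.015,0.35,0,0,0,-1],[-0.87,-0.015,0.49,0,0,0,-1],[-0.87,-0.015,0.49,0,0,0,-1],[-0.87,-0.015,0.49,0,0,0,-1],[-0.87,-0.015,0.49,0,0,0,-1]]
  ]
}}

```text
clock: 26.9
position: [482.6, 381.9, 150.2]
ee_rot: [0.845, -0.188, 0.49, 0.106]
contact_force: [-0.6, -0.5, -1.6]
gripper_width: 24.1
```

```bash
python3 - <<'E'
from kin import *
np.set_printoptions(precision=1,suppress=True)
sent(-.87,-.015,.49,0,0,0)
T=arm.get_image("top");S=arm.get_image("side")
for n,q,(y,x,h,w) in (("t13",T,(225,150,55,80)),("s13",S,(290,220,100,80))):
    cv2.imwrite(f"pics/{n}.png",cv2.resize(q["img"][y:y+h,x:x+w,::-1],None,fx=7,fy=6,interpolation=cv2.INTER_CUBIC))
p,r=load(); print("cmd grasp",p+r.apply([0,0,54]))
E
```

```text
t 26.9 q [ 0.98  0.57 -0.77  1.59 -1.03 -1.31] pos [482.6  381.91 150.18] err [0.2  0.65 1.79] rot 0.16 F [-0.63 -0.48 -1.64] w 24.1
cmd grasp [524.86 361.55 121.47]
```

View pics/t13.png

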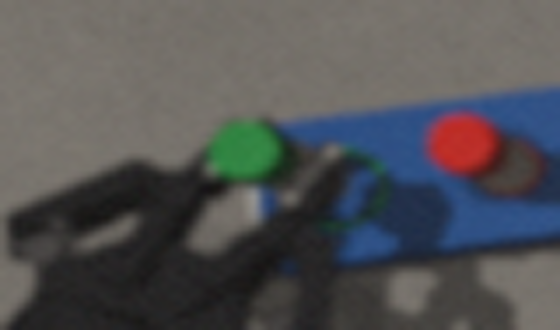

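View pics/s13.png

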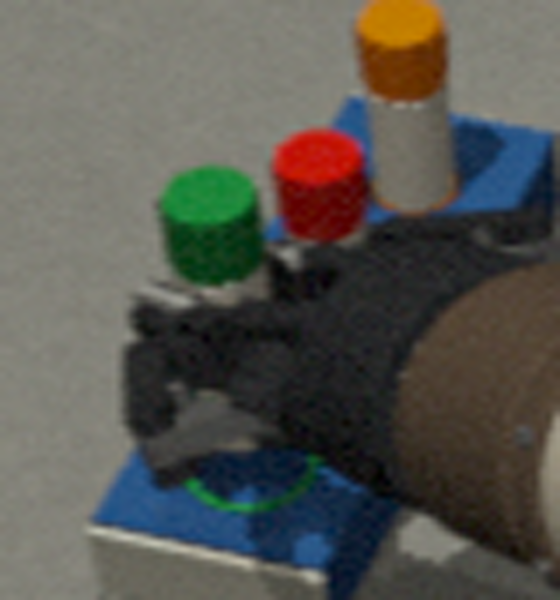

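```bash
python3 - <<'E'
from kin import *
np.set_printoptions(precision=1,suppress=True)
T=arm.get_image("top");S=arm.get_image("side")
s=arm.read_state();print("grasp",s["position"]+R.from_quat(s["ee_rot"]).apply([0,0,54]))
ct,cs=(185,250),(250,322.7)
print(*tri([ray(T,ct),ray(S,cs)]))
rt=atz(T,(198.6,256.4),38);rs=atz(S,(255.9,367.2),38)
for z in (166,168,170): print(z,"cap-ring top",atz(T,ct,z)-rt,"side",atz(S,cs,z)-rs)
p,r=load(); plan([(p+[0,0,-30],r)],dec=3)
E
```

```text
grasp [524.8 362.1 123. ]
[525.5 360.2 166.3] [0.3, 0.3]
166 cap-ring top [  0.6   1.9 128. ] side [  1.1  -1.2 128. ]
168 cap-ring top [  0.4   1.3 130. ] side [ -0.1   0.3 130. ]
170 cap-ring top [  0.1   0.7 132. ] side [ -1.2   1.8 132. ]
([-0.26, 0.001, 0.15, 0.0, 0.0, 0.0], 2)
```

{"method": "apply_moves", "body": {
  "increments": [
    [[-0.1,0.005,0.06,0,0,0,-1],[-0.2,0.005,0.115,0,0,0,-1],[-0.26,0.005,0.15,0,0,0,-1],[-0.26,0.005,0.15,0,0,0,-1],[-0.26,0.005,0.15,0,0,0,-1]]
  ]
}}

```text
clock: 27.6
position: [482.1, 380.7, 117.8]
ee_rot: [0.845, -0.187, 0.489, 0.108]
contact_force: [0.1, 0.7, -0.4]
gripper_width: 24.0
```

```bash
python3 - <<'E'
from kin import *
sent(-.26,.005,.15,0,0,0)
p,r=load(); print("cmd grasp",p+r.apply([0,0,54]))
E
```

```text
t 27.6 q [ 0.97  0.62 -0.79  1.64 -1.03 -1.38] pos [482.12 380.74 117.78] err [-0.13 -0.11 -0.6 ] rot 0.07 F [ 0.05  0.74 -0.43] w 24.0
cmd grasp [524.71 361.14  91.45]
```

{"method": "apply_moves", "body": {
  "increments": [
    [[-0.05,0,0.03,0,0,0,-1],[-0.1,0,0.06,0,0,0,-1],[-0.15,0,0.085,0,0,0,-1],[-0.15,0,0.085,0,0,0,-1],[-0.15,0,0.085,0,0,0,-1]]
  ]
}}

```text
clock: 28.1
position: [482.0, 381.0, 100.9]
ee_rot: [0.845, -0.187, 0.489, 0.107]
contact_force: [0.3, -0.8, -0.9]
gripper_width: 24.3
```

```bash
python3 - <<'E'
from kin import *
sent(-.15,0,.085,0,0,0)
p,r=load(); print("cmd grasp",p+r.apply([0,0,54]))
E
```

```text
t 28.1 q [ 0.96  0.65 -0.79  1.67 -1.03 -1.42] pos [481.97 380.95 100.91] err [-0.19  0.03 -0.23] rot 0.03 F [ 0.31 -0.84 -0.92] w 24.3
cmd grasp [524.63 361.22  74.21]
```

{"method": "apply_moves", "body": {
  "increments": [
    [[-0.015,0,0.01,0,0,0,-1],[-0.03,0,0.02,0,0,0,-1],[-0.04,0,0.02,0,0,0,-1],[-0.04,0,0.02,0,0,0,-1]]
  ]
}}

```text
clock: 28.5
position: [482.1, 381.2, 98.2]
ee_rot: [0.844, -0.188, 0.491, 0.107]
contact_force: [-1.8, -0.3, 4.7]
gripper_width: 23.7
```

```bash
python3 - <<'E'
from kin import *
sent(-.04,0,.02,0,0,0)
p,r=load(); print("cmd grasp",p+r.apply([0,0,54]))
S=arm.get_image("side");cv2.imwrite(f"pics/s14.png",cv2.resize(S["img"][290:390,220:300,::-1],None,fx=7,fy=6,interpolation=cv2.INTER_CUBIC))
E
```

```text
t 28.5 q [ 0.96  0.66 -0.79  1.68 -1.03 -1.43] pos [482.14 381.16  98.19] err [0.21 0.11 1.52] rot 0.22 F [-1.75 -0.32  4.75] w 23.7
cmd grasp [524.4  361.34  69.75]
```

View pics/s14.png

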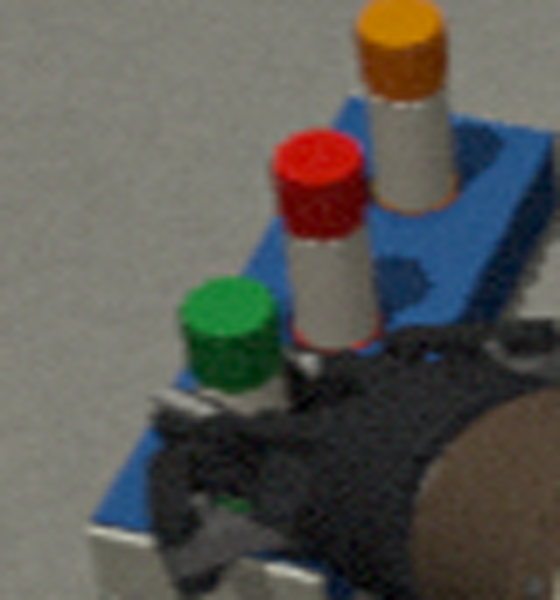

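{"method": "apply_moves", "body": {
  "increments": [
    [[0.01,0,-0.005,0,0,0,-1],[0.01,0,-0.005,0,0,0,0.2],[0.01,0,-0.005,0,0,0,0.2],[0.01,0,-0.005,0,0,0,0.2],[0.01,0,-0.005,0,0,0,0.2],[0.01,0,-0.005,0,0,0,0.2],[0.01,0,-0.005,0,0,0,0.2]]
  ]
}}

```text
clock: 29.25
position: [481.7, 381.1, 97.7]
ee_rot: [0.845, -0.188, 0.489, 0.107]
contact_force: [-0.1, -0.1, 0.1]
gripper_width: 50.8
```

```bash
python3 - <<'E'
from kin import *
np.set_printoptions(precision=1,suppress=True)
sent(.01,0,-.005,0,0,0)
S=arm.get_image("side");cv2.imwrite(f"pics/s15.png",cv2.resize(S["img"][290:390,220:300,::-1],None,fx=7,fy=6,interpolation=cv2.INTER_CUBIC))
T=arm.get_image("top");cv2.imwrite(f"pics/t15.png",cv2.resize(T["img"][225:280,165:265,::-1],None,fx=7,fy=7,interpolation=cv2.INTER_CUBIC))
W=arm.get_image("wrist");cv2.imwrite("pics/w15.png",W["img"][:,:,::-1])
E
```

```text
t 29.25 q [ 0.96  0.65 -0.79  1.68 -1.03 -1.43] pos [481.75 381.05  97.66] err [-0.24  0.03 -0.13] rot 0.02 F [-0.11 -0.12  0.08] w 50.8
```

View pics/s15.png

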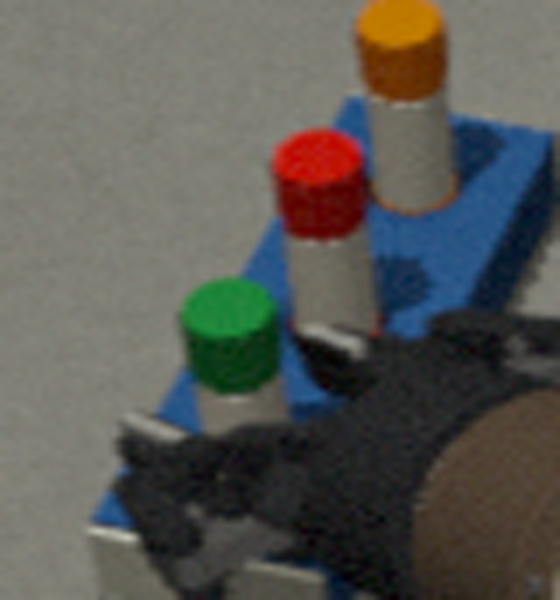

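View pics/t15.png

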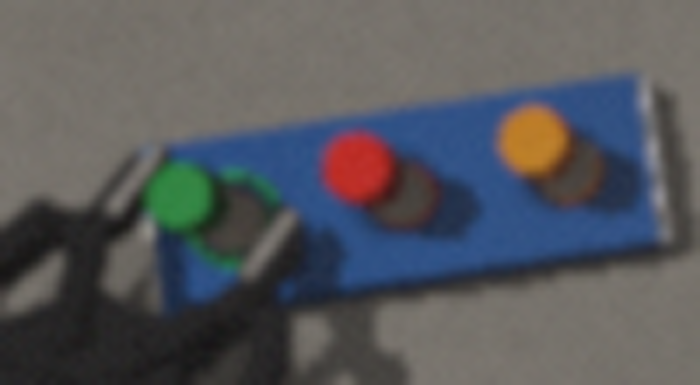

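View pics/w15.png

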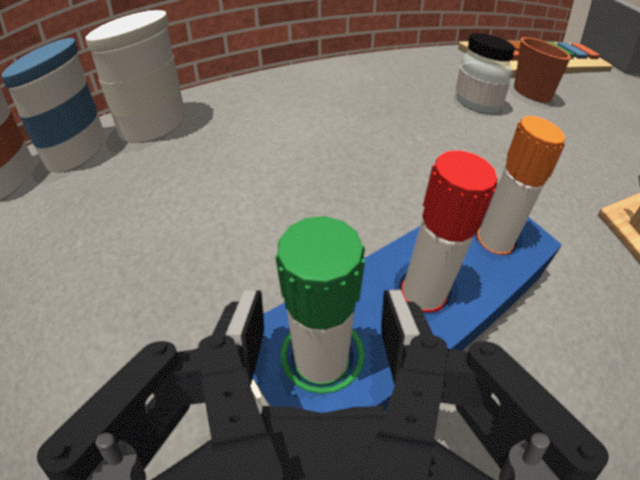

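{"method": "apply_moves", "body": {
  "increments": [
    [[0,0,-0.2,0,0,0,0.2],[0,0,-0.5,0,0,0,0.2],[0,0,-0.8,0,0,0,0.2],[0,0,-1,0,0,0,0.2],[0,0,-1,0,0,0,0.2]]
  ]
}}

```text
clock: 29.9
position: [401.6, 419.7, 149.0]
ee_rot: [0.845, -0.187, 0.49, 0.105]
contact_force: [-0.1, -0.2, -0.1]
gripper_width: 51.3
```

{"method": "apply_moves", "body": {
  "increments": [
    [[0.5,0,-0.5,0,0,0,0.2],[0.5,0,-0.5,0,0,0,0.2],[0.5,0,-0.5,0,0,0,0.2],[0.5,0,-0.5,0,0,0,0.2]]
  ]
}}

```text
clock: 30.3
position: [386.7, 424.6, 215.6]
ee_rot: [0.845, -0.188, 0.489, 0.107]
contact_force: [-0.5, 0.2, -0.1]
gripper_width: 50.9
```

```bash
python3 - <<'E'
from kin import *
np.set_printoptions(precision=1,suppress=True)
many([(0,0,-1,0,0,0),(.5,0,-.5,0,0,0)])
S=arm.get_image("side");cv2.imwrite("pics/s16.png",S["img"][:,:,::-1])
cv2.imwrite("pics/s16z.png",cv2.resize(S["img"][280:400,220:320,::-1],None,fx=5,fy=5,interpolation=cv2.INTER_CUBIC))
T=arm.get_image("top");cv2.imwrite("pics/t16.png",T["img"][:,:,::-1])
cv2.imwrite("pics/t16z.png",cv2.resize(T["img"][225:280,165:265,::-1],None,fx=7,fy=7,interpolation=cv2.INTER_CUBIC))
E
```

```text
t 30.3 q [ 1.27  0.46 -0.74  1.24 -1.13 -1.17] pos [386.7  424.61 215.58] err [ 0.1  -0.52 -0.33] rot 0.03 F [-0.48  0.17 -0.13] w 50.9
```

View pics/s16z.png

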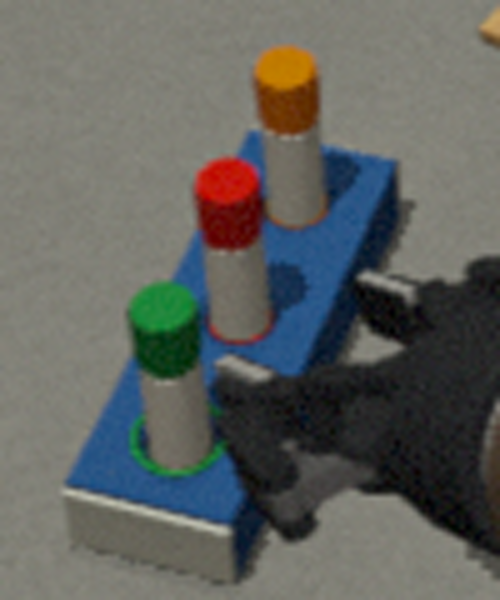

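View pics/t16z.png

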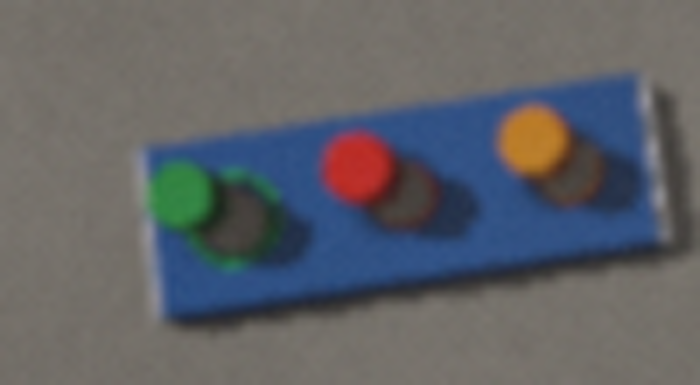

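View pics/t16.png

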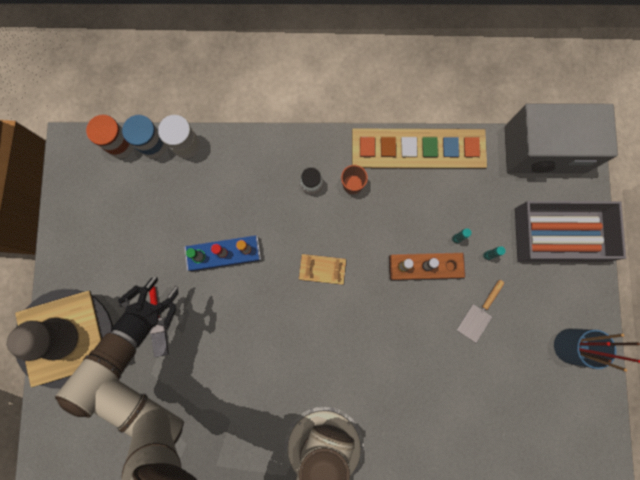

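```bash
python3 - <<'E'
from kin import *
T=arm.get_image("top");S=arm.get_image("side")
print(*tri([ray(T,(190.7,252.9)),ray(S,(252.8,341.4))]))
print(*tri([ray(T,(165+358/7,225+166/7)),ray(S,(220+228/5,280+183/5))]))
print(*tri([ray(T,(165+533/7,225+140/7)),ray(S,(220+287/5,280+68/5))]))
arm.job_done(); print(arm.read_state()["clock"])
E
```

```text
[524.84893627 359.94139545 114.10336694] [0.3, 0.3]
[536.50277286 292.05193069 113.06192517] [0.1, 0.1]
[546.91267159 224.83549314 114.18665249] [0.2, 0.2]
the job is handed in; nothing more can be done
the job is handed in; nothing more can be done
```

The green-banded tube now stands cap-up in the green-ringed hole of the blue rack. I took it from the brown rack and laid it in the cradle's V-notches. After letting go, I turned the gripper half round, took the tube again and set it in the hole. The job was handed in at about 30.5 s with the gripper clear of everything.

**Last checks:**
- **Fully home:** the top of the green tube measured 114.1 mm in the pictures, against 113.1 mm for red and 114.2 mm for orange. All three read about 4 mm under the stated 118 mm, which I put down to camera calibration, so the green tube is as deep as its neighbours.
- **Position:** the tube's top measured within about 1 mm of the ring's centre, and it looks upright in both views.
- **Forces:** the highest reading I saw was about 17 N, while pressing the tube into the cradle. I only read it at the end of each move.
- **Surroundings:** in the last top view the other tubes, jar, cup and spatula look unmoved. The arm partly covered the brush in that view, but nothing came near it.

**What disagreed:**
- **Side and top cameras:** they differed by 3–4 mm in y, so I aimed the placing by comparing tube and ring within the same camera.
- **Wrist camera:** it was off by about 1.5 mm sideways and put the held tube roughly 9 mm nearer the fingertips than the side view did. I went by the side view and the arm's own position.

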